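# Find what binds the lid of a turntable accessory case

### The job

The clear lid of the accessory case will not shut because one piece is packed in it that does not belong there. Swing the lid gently down until you feel it bind, swing it back up to its stop, then lift out the piece it bound on and stand it upright, wholly on the round cork mat. Then swing the lid gently down through its whole arc until it is fully home, leaving everything else where it is.

Things in the scene. Friction and masses are not known exactly. Their poses are not given: they have to be found in the camera images.
- case: Open-topped black case, fixed: 180 (x) by 310 (y) by 60 mm high, walls and floor 7 mm. Origin: centre of its underside; x points from its front (handle side, nearer the robot) to the hinge at its back, z up. Partitions 20 mm high: one along y at x = -21 mm, two at y = -48 and +48 mm making three back pockets. Back pieces stand near x = 25, y = -98, 0, +98 mm; front ones near x = -54, y = -70, +70 mm.
- lid (a joint): Hinge angle of the clear lid, rad: 0 shut, flat on the rim; grows as the front edge swings up; 1.1 is the upper stop, where the lid still overhangs the back pockets, so reach in tilted, leaning back to the case's front. Starts part open, stays where it is left; 1 to 5 N at the handle moves it. Sheet 180 by 310 by 6 mm, 0.3 kg. Binds near 0.5 rad; a push at the handle bears about 4 times on the piece.
- lid_hinge (a point): The middle of the hinge line, on the back rim of the case (case x = 90 mm, z = 60 mm). The line runs along the case's y axis.
- lid_handle (a point): Centre of the lid's handle, an aluminium barrel 22 mm thick and 40 mm long, lying along the case's y in front of the lid's edge on a neck 16 mm wide. It is 215 mm from the hinge line and 3 mm above the plane of the lid's underside (the rim plane when shut). Pinched on its two end faces (40 mm apart) it can turn between the fingers as the lid swings.
- clamp: Record clamp, the misplaced piece: aluminium, 82 mm tall; round foot 60 mm across and 30 mm high, thin neck 26 mm across, and above it (42 to 82 mm up) a round grip 34 mm across. About 0.3 kg. Stands upright on the floor of one of the three back pockets, its top 29 mm above the rim. Origin: centre of its underside, z up along it.
- mat: Round cork mat lying on the bench to one side of the case, 130 mm across and 4 mm thick, fixed. Origin: centre of its underside.
- weight_a: Counterweight in a back pocket, 62 mm across, 36 mm tall, stays in the case. Origin: centre of its underside.
- weight_b: Second counterweight, the same as the first, in another back pocket, stays. Origin: centre of its underside.
- headshell: Flat dark headshell with a short stub, about 100 by 30 by 12 mm, in the front of the case, stays. Origin: under the middle of its flat part.
- gauge: Aluminium alignment gauge, 85 by 36 by 22 mm, in the front of the case, stays. Origin: centre of its underside.
- dish: Square steel dish on the bench, 110 by 110 by 28 mm, on the other side of the case from the mat, left alone. Origin: centre of its underside.
- screwdriver: Screwdriver with a black handle, 160 mm, lying on the bench to the left of the case, left alone. Origin near its middle.
- bottle: White bottle 52 mm across, 130 mm tall, standing on the bench, left alone. Origin: centre of its underside.
- tape: Roll of paper tape, 90 mm across, 24 mm high, left alone. Origin: centre of its underside.
- brush: Wooden-handled brush, 160 mm, lying on the bench, left alone. Origin near its middle.
Things that resemble listed ones, but are neither listed nor needed, are in the scene too. Several things look just like the mat: the one meant starts nearest to the robot's base.

How it is judged:
On the way, in this order (a step that is already met when the one before it is completed fails the run):
1. the lid has been swung down until it binds on the record clamp (contact force between lid and clamp above 0.5 N and value of joint lid below 0.6 rad), for 0.1 s.
2. the lid has been swung back up to within 0.12 rad of its stop (value of joint lid above 0.98 rad), for 0.1 s.
3. the record clamp stands upright on the cork mat, let go, and the lid is still open (horizontal distance between clamp and mat below 0.035 m and angle between clamp's own z axis and vertical below 0.1 rad and height (world z) of clamp between 0 and 0.01 m and linear speed of clamp below 0.02 m/s and contact force between the fingers and clamp below 0.1 N and value of joint lid above 0.5 rad), for 0.2 s.
At the end, for the whole second after the job is handed in: The lid is fully home (within 0.04 rad of shut); the record clamp stands upright (within 0.1 rad), let go and at rest on the cork mat, within 35 mm of its centre; the other four pieces are in the case within 30 mm of where they were (horizontal distance between clamp and mat below 0.035 m and angle between clamp's own z axis and vertical below 0.1 rad and height (world z) of clamp between 0 and 0.01 m and linear speed of clamp below 0.02 m/s and contact force between the fingers and clamp below 0.1 N and value of joint lid below 0.04 rad and distance of each of weight_a, weight_b, headshell, gauge from where it was at the start of the episode below 0.03 m); the robot touches nothing.
It fails at once if the lid is forced: more than 90 N between lid and record clamp (some 20 N at the handle) (contact force between lid and clamp above 90 N).
It fails at once if the lid is slammed (closing faster than 1.5 rad/s) (velocity of joint lid below -1.5 rad/s).
It fails at once if a piece that stays in the case is moved by more than 30 mm (distance of any of weight_a, weight_b, headshell, gauge from where it was at the start of the episode above 0.03 m).
It fails at once if a bystander on the bench is moved by more than 40 mm (distance of any of dish, screwdriver, bottle, tape, brush from where it was at the start of the episode above 0.04 m).
It also fails if it takes over 70 s, if anything falls off the work surface, if the arm or the gripper's body presses on something with over 40 N, if the wrist force passes 120 N, or if a joint passes its speed limit or range.

### The arm

A 6-joint arm with a two-finger parallel gripper is mounted at the origin on the work surface. World frame = base frame: x ahead of the robot, y to its left, z up, the work surface at z = 0. Lengths are in m, angles in rad, forces in N, time in s.
With the tool pointing down it reaches from about 0.375 to 0.975 m from the base axis. Payload 3.8 kg.
Tool frame: the origin (TCP) lies between the finger pads; the fingertips stand 22 mm ahead of it and the grasp point (between the pads) lies 3 mm ahead of it (bot.finger_overhang is the distance from the TCP to the fingertips, in m); x points along the fingers, y is the direction in which the jaws open and shut, and the axes are right-handed (so a half turn about x gives the same grasp; the last joint's range is limited). The gripper opens to 85 mm and grips with 20 to 120 N. Pads are 22 mm wide; open, the fingers measure 114 mm over their backs; the gripper's body (76 mm by 85 mm) begins 54 mm behind the grasp point. The pads swing forward as they close: fully open they stand 13 mm farther back than shut.
Start: joints at [-1.328, 0.264, 1.604, -0, 1.274, -0.037], TCP at [0.186, -0.649, 0.231] pointing down, gripper open.
Joint ranges: [-2.63, 2.63], [-0.94, 2.18], [0.31, 2.57], [-1.31, 4.45], [0, 2.66], [-2.55, 2.55]. Speed limits (rad/s): [2.57, 2.57, 3.14, 3.14, 3.14, 3.14].

### API

Orientations are given as a rotation vector (axis times angle).
In Python, from workcell import bot gives the robot as it stands. The module is installed in compiled form; this text tells all that it offers.
- The arm moves only by the tool arm_command, never from a script. Its argument "series" is a list that holds one entry, the list of rows, each a list of 7 numbers: the turn, a rotation vector about the tool's x, y, z in rad, then the shift along the tool's x, y, z in cm, then the opening, from 0 (shut) to 1 (fully open). In form: [[[rx, ry, rz, x, y, z, grip], ...]]. A call has 1 to 10 rows; each row shifts and turns the pose as measured when the row begins, along the tool's axes as they then stand; what a row does not reach is not made up. A row lasts 1/10 s, in which the tool goes at most 50 mm and 8.59 degrees, less where a joint would pass 70% of its speed; a pose out of reach is approached as far as the arm can. A call is refused whole if a number of a shift passes 5 or a number of a turn 0.15, either way. A call with a gripper value outside its range is refused whole. The fingers move at their own pace and stop on an object; "newtons" is the grip in N (left out, the last holds). Time passes only in rows, so rows that do not move let the fingers close. It gives the time, the measured TCP pose, the force and the opening at its end, in the units of the state.
- bot.read_state(): the state, without advancing time (a new reading comes with each control period).
- bot.read_camera(name): name is "side" or "top" or "wrist"; returns (picture, depth): 480x640x3 uint8, blue, green, red; 480x640 float32, m along the optical axis (not along the pixel's ray), 0 where there is no reading.
- bot.camera_info(name): a dict with "K" (3x3 intrinsics, pixels), "extrinsics" (4x4, takes a point from camera to world coordinates). Camera axes: x right, y down, z forward; pixel columns grow to the right and rows downward; lengths in m; the calibration is good to about 2 mm. A picture is of the moment at which its call begins: read the wrist's pose just before it. camera_info takes no time and is no camera call; for the wrist camera it gives the pose at the moment of the call.
- bot.finish_job(): hands the job in, once; it reports no verdict.
The state is a dict: "time": time; "q": joint angles; "joint_vel": joint speeds; "joint_torque": joint torques, N m; "tool_pos": TCP position; "tcp_rot": TCP orientation; "wrist_force": force on the tool from outside, world axes, zero at the start; "torque": the same for the moment, N m; "width": opening from 0.0 (shut) to 1.0 (fully open).
Only numpy, scipy, OpenCV 4.12 (cv2) and the standard library are available. Lean on these libraries where they do the work, as an engineer would, in place of code of your own. Each camera call takes 0.05 s, during which the arm holds its last target.

## Working session

There is one attempt and no reset: what is moved stays moved. The work goes in short steps, Python scripts to look and compute and a tool call to move; the robot and the scene stay as the last step left them, time stands still between calls to the robot, and variables do not carry over. Pictures are saved under pics/ and viewed, and the job is handed in when it is done.

Besides the shell and the picture viewer there is one more tool, called after "Emit:" in YAML: its name, and indented under it one key for each argument. arm_command: Moves the arm, as the interface text tells. Its arguments: {"type":"object","properties":{"series":{"type":"array"},"newtons":{"type":"number"}},"required":["series"]}

```bash
mkdir -p pics; ls; cat > h.py <<'E'
import numpy as np,cv2,pickle
from workcell import bot
from scipy.spatial.transform import Rotation as R
def save(n,tag):
    info=bot.camera_info(n); p,d=bot.read_camera(n)
    cv2.imwrite(f'pics/{tag}.png',p); pickle.dump((p,d,info),open(f'{tag}.pkl','wb'))
def load(tag): return pickle.load(open(f'{tag}.pkl','rb'))
def ray(info,u,v):
    K=np.array(info['K']);T=np.array(info['extrinsics'])
    d=T[:3,:3]@np.linalg.inv(K)@[u,v,1]; return T[:3,3],d
def plane(info,u,v,z):
    o,d=ray(info,u,v); return o+d*(z-o[2])/d[2]
def pt(info,d,u,v):
    o,r=ray(info,u,v); return o+r*d[int(v),int(u)]
def proj(info,P):
    K=np.array(info['K']);T=np.linalg.inv(np.array(info['extrinsics']))
    c=T[:3,:3]@P+T[:3,3]; c=K@c; return c[:2]/c[2]
E
python3 - <<'E'
from h import *
for n in ['top','side','wrist']:
    save(n,n+'0'); i=bot.camera_info(n); print(n,np.round(i['K'],1).tolist(),np.round(i['extrinsics'],3).tolist())
print(bot.read_state())
E
```

```text
pics
top [[585.3, 0.0, 314.5], [0.0, 585.3, 245.4], [0.0, 0.0, 1.0]] [[-0.019, -0.987, 0.157, 0.345], [-1.0, 0.019, -0.003, 0.054], [-0.0, -0.157, -0.988, 1.742], [0.0, 0.0, 0.0, 1.0]]
side [[617.9, 0.0, 323.0], [0.0, 617.9, 239.5], [0.0, 0.0, 1.0]] [[-0.873, -0.309, 0.377, -0.048], [-0.487, 0.581, -0.652, 1.227], [-0.018, -0.753, -0.658, 1.285], [0.0, 0.0, 0.0, 1.0]]
wrist [[356.2, 0.0, 320.4], [0.0, 356.2, 236.6], [0.0, 0.0, 1.0]] [[0.276, -0.923, -0.267, 0.254], [-0.961, -0.265, -0.075, -0.629], [-0.002, 0.277, -0.961, 0.373], [0.0, 0.0, 0.0, 1.0]]
{'time': 0.15, 'q': array([-1.32792173e+00,  2.64604498e-01,  1.60504544e+00, -2.60500421e-05,
        1.27371744e+00, -3.69225177e-02]), 'joint_vel': array([ 0.00104717, -0.00257502, -0.00216342, -0.00020213, -0.00023539,
        0.001975  ]), 'joint_torque': array([ 2.86875718e-05, -5.15905917e+01, -3.67959309e+01, -6.00581575e-05,
        8.07629986e-03,  3.45133151e-05]), 'tool_pos': array([ 0.18624788, -0.64820904,  0.23033962]), 'tcp_rot': array([ 2.07205888,  0.2936672 , -2.0724925 ]), 'wrist_force': array([-0.03383315, -0.06362377,  0.16799215]), 'torque': array([ 0.00038119, -0.02241732,  0.02904405]), 'width': 0.9997502689036906}
```

View pics/top0.png

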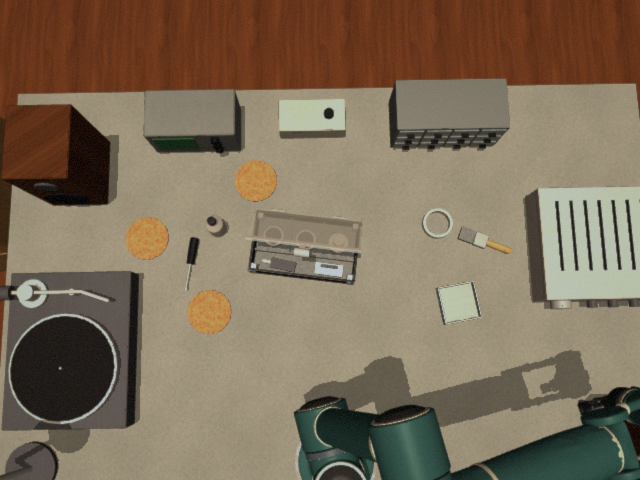

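View pics/side0.png

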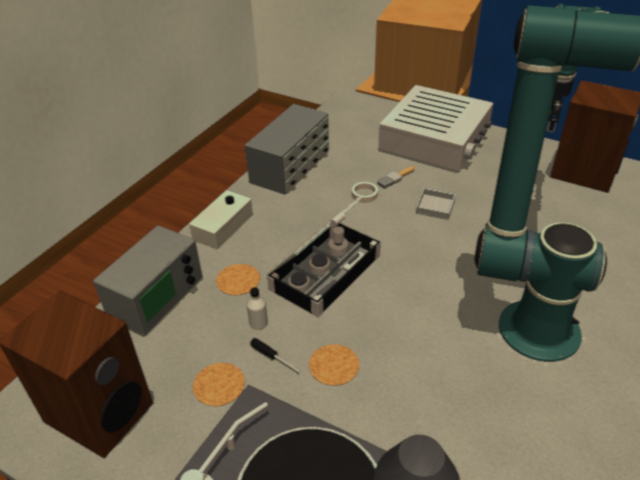

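View pics/wrist0.png

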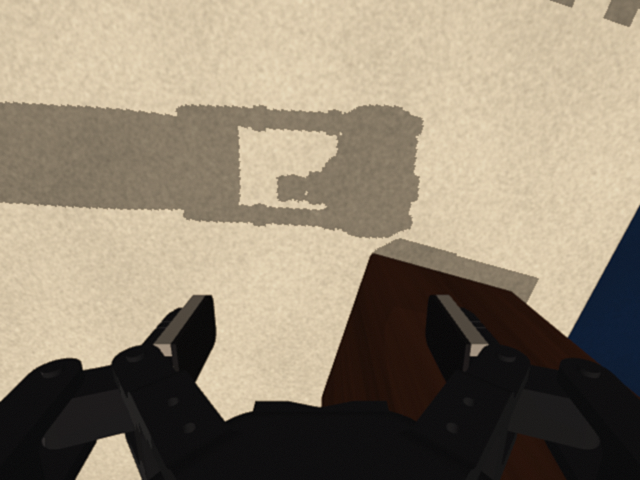

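```bash
python3 - <<'E'
from h import *
p,d,i=load('top0')
cv2.imwrite('pics/c1.png',cv2.resize(p[195:300,235:375],None,fx=5.5,fy=5.5,interpolation=cv2.INTER_CUBIC))
p2,d2,i2=load('side0')
cv2.imwrite('pics/c2.png',cv2.resize(p2[190:320,255:395],None,fx=4.5,fy=4.5,interpolation=cv2.INTER_CUBIC))
hsv=cv2.cvtColor(p,cv2.COLOR_BGR2HSV)
m=cv2.inRange(hsv,(8,120,150),(22,255,255))
n,l,s,c=cv2.connectedComponentsWithStats(m)
for k in range(1,n):
    if s[k,4]>300:
        P=plane(i,*c[k],.004); print(s[k],c[k],P.round(4),np.hypot(P[0],P[1]))
hsv=cv2.cvtColor(p2,cv2.COLOR_BGR2HSV)
m=cv2.inRange(hsv,(8,120,120),(22,255,255))
n,l,s,c=cv2.connectedComponentsWithStats(m)
for k in range(1,n):
    if s[k,4]>300:
        P=plane(i2,*c[k],.004); print(s[k],c[k],P.round(4),np.hypot(P[0],P[1]))
E
```

```text
[ 235  161   42   40 1338] [255.34828102 180.37892377] [0.8267 0.2263 0.004 ] 0.8571601454941299
[ 126  217   42   42 1399] [146.49678342 237.80343102] [0.6548 0.5548 0.004 ] 0.8582640804334144
[ 188  290   43   44 1491] [208.8685446 311.5982562] [0.4299 0.365  0.004 ] 0.563946574404598
[ 377    0  104   31 2374] [430.77169334  12.86899747] [ 1.0779 -1.9385  0.004 ] 2.2180512861052195
[356  73  49  28 373] [377.15281501  89.09919571] [ 0.9632 -1.0241  0.004 ] 1.405883886172516
[ 216  264   44   31 1059] [237.46647781 278.92634561] [0.8232 0.2292 0.004 ] 0.8545446810313982
[ 309  344   50   41 1627] [333.61831592 364.36754763] [0.426  0.3681 0.004 ] 0.5629986977074795
[ 193  363   52   43 1750] [218.35828571 383.92228571] [0.6504 0.5577 0.004 ] 0.8567594547143638
```

View pics/c1.png

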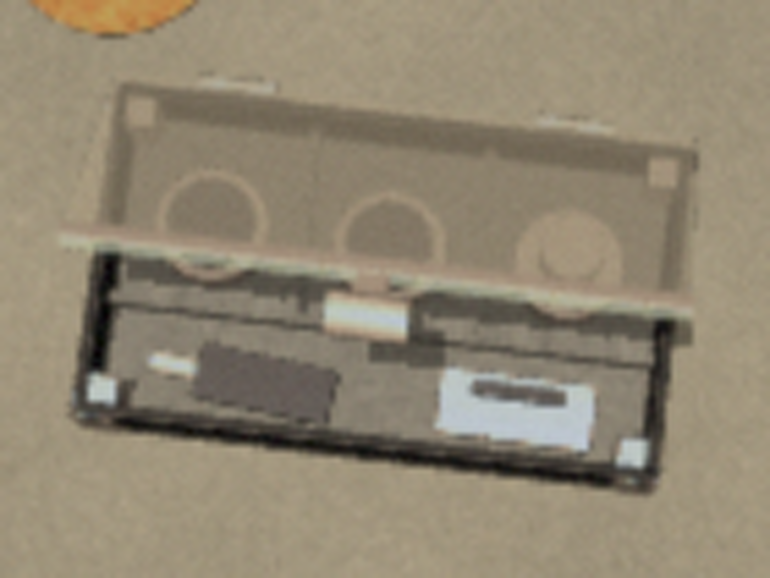

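View pics/c2.png

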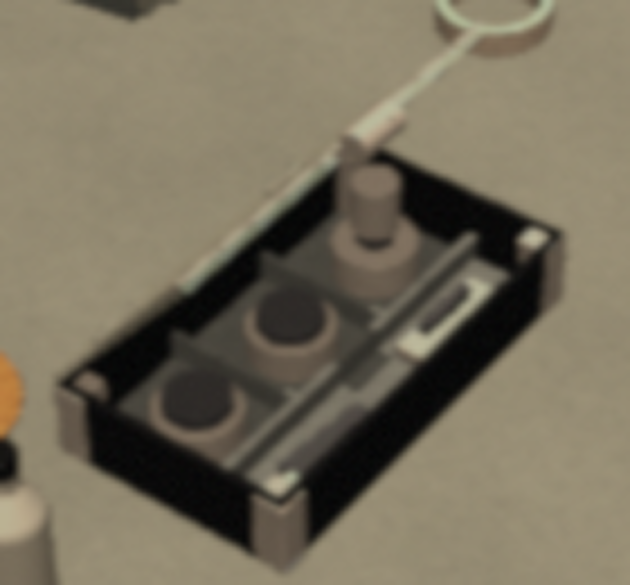

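```bash
python3 - <<'E'
from h import *
p,d,i=load('top0'); p2,d2,i2=load('side0')
S=[(268.8,275.6),(317.2,301.1),(379.4,242.2),(339.4,223.3)]
for s in S: print('side',plane(i2,*s,.06).round(4))
for c in [(75,415),(655,488),(697,150),(118,85)]:
    print('top',plane(i,235+c[0]/5.5,195+c[1]/5.5,.06).round(4))
# handle & lid edge in top: depth
for c in [(366,315),(340,312),(395,322),(70,238),(685,308)]:
    u,v=235+c[0]/5.5,195+c[1]/5.5; print(pt(i,d,u,v).round(4))
for c in [(375,125),(350,140),(400,110)]:
    u,v=255+c[0]/4.5,190+c[1]/4.5; print('side h',pt(i2,d2,u,v).round(4))
for c in [(374,175)]:
    u,v=255+c[0]/4.5,190+c[1]/4.5; print('side clamp top',pt(i2,d2,u,v).round(4),plane(i2,u,v,.089))
E
```

```text
side [0.7143 0.2199 0.06  ]
side [0.5449 0.2408 0.06  ]
side [ 0.4994 -0.0564  0.06  ]
side [ 0.6467 -0.0786  0.06  ]
top [0.5432 0.2411 0.06  ]
top [ 0.4989 -0.0624  0.06  ]
top [ 0.6787 -0.0902  0.06  ]
top [0.7201 0.2178 0.06  ]
[0.5676 0.0839 0.2343]
[0.569  0.0961 0.2363]
[0.5632 0.0702 0.2396]
[0.6136 0.228  0.1982]
[ 0.5726 -0.0696  0.2031]
side h [0.5598 0.091  0.2371]
side h [0.5692 0.105  0.2321]
side h [0.5555 0.067  0.2331]
side clamp top [ 0.6224 -0.0247  0.0871] [ 0.62135608 -0.02266621  0.089     ]
```

```bash
cat >> h.py <<'E'
def fit(A,B):
    A=np.array(A);B=np.array(B);a=A-A.mean(0);b=B-B.mean(0)
    th=np.arctan2((a[:,0]*b[:,1]-a[:,1]*b[:,0]).sum(),(a*b).sum())
    Rm=np.array([[np.cos(th),-np.sin(th)],[np.sin(th),np.cos(th)]])
    t=B.mean(0)-Rm@A.mean(0); return th,t,B-(A@Rm.T+t)
E
python3 - <<'E'
from h import *
A=[(.09,.155),(-.09,.155),(-.09,-.155)]
s=[(.7143,.2199),(.5449,.2408),(.4994,-.0564)]
print(fit(A,s))
A2=[(-.09,.155),(-.09,-.155),(.09,-.155),(.09,.155)]
t=[(.5432,.2411),(.4989,-.0624),(.6787,-.0902),(.7201,.2178)]
print(fit(A2,t)); print(fit(A+A2,s+t))
E
```

```text
(np.float64(-0.1398017509873552), array([0.60870772, 0.07942367]), array([[-0.00512841, -0.00047023],
       [ 0.00371545, -0.00465265],
       [ 0.00141296,  0.00512288]]))
(np.float64(-0.14001201565406288), array([0.610225, 0.076575]), array([[ 0.00046326, -0.00151817],
       [-0.00057468,  0.00194827],
       [ 0.00098674, -0.00073183],
       [-0.00087532,  0.00030173]]))
(np.float64(-0.1397691804696609), array([0.60957551, 0.07779617]), array([[-5.99160289e-03,  1.15366703e-03],
       [ 2.85306935e-03, -3.02295192e-03],
       [ 5.40579771e-04,  6.75398361e-03],
       [ 1.15306935e-03, -2.72295192e-03],
       [ 4.05797706e-05,  7.53983605e-04],
       [ 1.59590753e-03, -1.96939744e-03],
       [-1.91602888e-04, -9.46332966e-04]]))
```

```bash
cat >> h.py <<'E'
C=np.array([.610,.0767,0]);YAW=-.14
ex=np.array([np.cos(YAW),np.sin(YAW),0]);ey=np.array([-np.sin(YAW),np.cos(YAW),0]);ez=np.array([0,0,1.])
def case(x,y,z): return C+ex*x+ey*y+ez*z
def handle(a):  # world pos of handle at lid angle a
    r=.215; return case(.09-r*np.cos(a)+0*a-(-.003*np.sin(a)), 0, .06+r*np.sin(a)+.003*np.cos(a))
def down(sgn=1,tilt=0):
    # tool x down, leaning: tilt>0 -> tool back leans to case front(-ex): tool x has +ex component
    X=-ez*np.cos(tilt)+ex*np.sin(tilt); Y=ey*sgn; Z=np.cross(X,Y); return np.stack([X,Y,Z],1)
def rows(P,Rm,grip,n=10,ms=4.5,mr=.14,start=None):
    s=bot.read_state(); p=s['tool_pos'].copy(); r=R.from_rotvec(s['tcp_rot'])
    T=R.from_matrix(Rm); out=[]
    N=max(1,np.linalg.norm(P-p)*100/ms,(r.inv()*T).magnitude()/mr); N=int(np.ceil(N))
    for k in range(min(n,N)):
        f=1/(N-k); rv=np.round((r.inv()*T).as_rotvec()*f,2); sh=np.round(r.inv().apply(P-p)*f*100,1)
        out.append([float(v) for v in rv]+[float(v) for v in sh]+[grip]); p=p+r.apply(sh/100); r=r*R.from_rotvec(rv)
    print('N',N,'state',s['tool_pos'].round(4),'wf',s['wrist_force'].round(2),'w',round(s['width'],3),'t',round(s['time'],2),'rem',((P-s['tool_pos'])*1000).round(1),round((R.from_rotvec(s['tcp_rot']).inv()*T).magnitude(),3))
    print(out)
    print(np.round(s['q'],2))
E
python3 - <<'E'
from h import *
s=bot.read_state(); print(R.from_rotvec(s['tcp_rot']).as_matrix().round(3))
print(handle(.88),handle(1.1),handle(0))
for sg in (1,-1):
  P=handle(.88)+ez*.1; rows(P,down(sg),1)
E
```

```text
[[-0.     0.276 -0.961]
 [ 0.002 -0.961 -0.276]
 [-1.    -0.002 -0.   ]]
[0.56576182 0.08293413 0.22762031] [0.6051979  0.07737672 0.25297037] [0.486223   0.09414289 0.063     ]
N 20 state [ 0.1862 -0.6482  0.2303] wf [-0.03 -0.06  0.17] w 1.0 t 0.15 rem [379.5 731.1  97.3] 2.722
[[-0.14, -0.0, 0.0, -0.5, -3.0, -2.8, 1], [-0.14, -0.0, 0.0, -0.5, -2.6, -3.2, 1], [-0.14, -0.0, 0.0, -0.5, -2.1, -3.6, 1], [-0.14, -0.0, -0.0, -0.5, -1.6, -3.8, 1], [-0.14, -0.0, -0.0, -0.5, -1.0, -4.0, 1], [-0.13, -0.0, -0.0, -0.5, -0.5, -4.1, 1], [-0.14, -0.0, -0.0, -0.5, 0.1, -4.1, 1], [-0.13, -0.0, -0.0, -0.5, 0.7, -4.1, 1], [-0.14, -0.0, -0.0, -0.5, 1.2, -3.9, 1], [-0.13, -0.0, -0.0, -0.5, 1.7, -3.7, 1]]
[-1.33  0.26  1.61 -0.    1.27 -0.04]
N 19 state [ 0.1862 -0.6482  0.2303] wf [-0.03 -0.06  0.17] w 1.0 t 0.15 rem [379.5 731.1  97.3] 0.42
[[0.02, 0.0, 0.0, -0.5, -3.1, -3.0, 1], [0.02, 0.0, 0.0, -0.5, -3.2, -2.9, 1], [0.02, 0.0, 0.0, -0.5, -3.3, -2.9, 1], [0.02, 0.0, 0.0, -0.5, -3.3, -2.8, 1], [0.02, 0.0, 0.0, -0.5, -3.4, -2.7, 1], [0.02, 0.0, 0.0, -0.5, -3.4, -2.7, 1], [0.02, 0.0, 0.0, -0.5, -3.5, -2.6, 1], [0.02, 0.0, 0.0, -0.5, -3.5, -2.5, 1], [0.02, 0.0, 0.0, -0.5, -3.6, -2.4, 1], [0.02, 0.0, 0.0, -0.5, -3.6, -2.4, 1]]
[-1.33  0.26  1.61 -0.    1.27 -0.04]
```

Emit:
arm_command:
  series:
    - [[-0.14,0,0,-0.5,-3.0,-2.8,1],[-0.14,0,0,-0.5,-2.6,-3.2,1],[-0.14,0,0,-0.5,-2.1,-3.6,1],[-0.14,0,0,-0.5,-1.6,-3.8,1],[-0.14,0,0,-0.5,-1.0,-4.0,1],[-0.13,0,0,-0.5,-0.5,-4.1,1],[-0.14,0,0,-0.5,0.1,-4.1,1],[-0.13,0,0,-0.5,0.7,-4.1,1],[-0.14,0,0,-0.5,1.2,-3.9,1],[-0.13,0,0,-0.5,1.7,-3.7,1]]

```text
time: 1.15
tool_pos: [0.3702, -0.2677, 0.2769]
tcp_rot: [1.122, 1.274, -1.115]
wrist_force: [-0.0, -0.2, 0.7]
width: 1.0
```

```bash
python3 - <<'E'
from h import *
rows(handle(.88)+ez*.1-ex*.03,down(1),1)
E
```

```text
N 10 state [ 0.3702 -0.2677  0.2769] wf [-0.03 -0.22  0.69] w 1.0 t 1.15 rem [165.9 354.8  50.7] 1.306
[[-0.13, -0.0, -0.0, -0.5, 2.1, -3.3, 1], [-0.13, -0.0, -0.0, -0.5, 2.5, -3.0, 1], [-0.13, -0.0, -0.0, -0.5, 2.9, -2.7, 1], [-0.13, -0.0, -0.0, -0.5, 3.2, -2.3, 1], [-0.13, -0.0, -0.0, -0.5, 3.5, -1.8, 1], [-0.13, -0.0, -0.0, -0.5, 3.7, -1.4, 1], [-0.13, -0.0, -0.0, -0.5, 3.8, -0.9, 1], [-0.13, -0.0, -0.0, -0.4, 3.9, -0.4, 1], [-0.13, -0.0, -0.0, -0.5, 3.9, 0.1, 1], [-0.14, -0.01, -0.01, -0.4, 3.8, 0.6, 1]]
[-0.68 -0.18  1.98  0.    1.35 -0.81]
```

Emit:
arm_command:
  series:
    - [[-0.13,0,0,-0.5,2.1,-3.3,1],[-0.13,0,0,-0.5,2.5,-3.0,1],[-0.13,0,0,-0.5,2.9,-2.7,1],[-0.13,0,0,-0.5,3.2,-2.3,1],[-0.13,0,0,-0.5,3.5,-1.8,1],[-0.13,0,0,-0.5,3.7,-1.4,1],[-0.13,0,0,-0.5,3.8,-0.9,1],[-0.13,0,0,-0.4,3.9,-0.4,1],[-0.13,0,0,-0.5,3.9,0.1,1],[-0.13,0,0,-0.4,3.8,0.6,1]]

```text
time: 2.15
tool_pos: [0.5291, 0.108, 0.3281]
tcp_rot: [0.076, 1.573, -0.065]
wrist_force: [0.5, -0.6, 0.2]
width: 0.996
```

```bash
python3 - <<'E'
from h import *
rows(handle(.88)+ez*.1-ex*.03,down(1),1)
E
```

```text
N 1 state [0.5291 0.108  0.3281] wf [ 0.52 -0.57  0.15] w 0.996 t 2.15 rem [  6.9 -20.9  -0.5] 0.051
[[0.05, -0.0, -0.01, 0.0, -2.0, 0.9, 1]]
[ 0.15 -0.04  1.76  0.01  1.42 -1.33]
```

Emit:
arm_command:
  series:
    - [[0.05,0,-0.01,0,-2.0,0.9,1],[0,0,0,0,0,0,1],[0,0,0,0,0,0,1]]

```text
time: 2.45
tool_pos: [0.5373, 0.0939, 0.3272]
tcp_rot: [0.101, 1.573, -0.101]
wrist_force: [0.1, -0.4, 0.0]
width: 1.001
```

```bash
python3 - <<'E'
from h import *
save('wrist','w1')
p,d,i=load('w1')
for a in (.8,.88,.96): print(a,proj(i,handle(a)),proj(i,case(.025,-.098,.089)))
rows(handle(.88)+ez*.1-ex*.03,down(1),1)
E
```

```text
0.8 [310.44599071 255.24284289] [228.59409928 286.5103255 ]
0.88 [309.95589767 277.06042172] [228.59409928 286.5103255 ]
0.96 [309.48002993 300.58084498] [228.59409928 286.5103255 ]
N 1 state [0.5372 0.0936 0.3271] wf [ 0.17 -0.29  0.22] w 0.999 t 2.5 rem [-1.2 -6.4  0.5] 0.012
[[0.01, -0.0, 0.0, -0.1, -0.7, -0.0, 1]]
[ 0.13 -0.02  1.75  0.    1.42 -1.32]
```

View pics/w1.png

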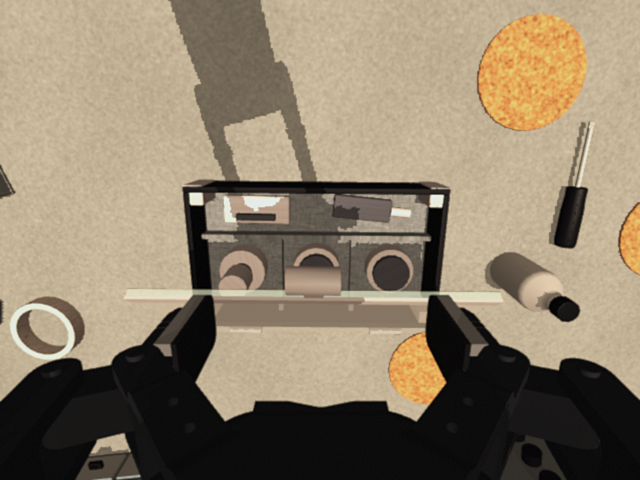

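```bash
python3 - <<'E'
from h import *
rows(handle(.89)+ez*.04,down(1),1,ms=4)
rows(handle(.89)+ez*.003,down(1),1,ms=3)
E
```

```text
N 2 state [0.5372 0.0936 0.3271] wf [ 0.17 -0.29  0.22] w 0.999 t 2.5 rem [ 30.2 -10.9 -58.1] 0.012
[[0.01, -0.0, 0.0, 2.9, -0.3, 1.6, 1], [0.0, -0.0, 0.0, 2.9, -0.4, 1.6, 1]]
[ 0.13 -0.02  1.75  0.    1.42 -1.32]
N 4 state [0.5372 0.0936 0.3271] wf [ 0.17 -0.29  0.22] w 0.999 t 2.5 rem [ 30.2 -10.9 -95.1] 0.012
[[0.0, -0.0, 0.0, 2.4, -0.2, 0.8, 1], [0.0, -0.0, 0.0, 2.4, -0.2, 0.8, 1], [0.01, -0.0, 0.0, 2.3, -0.1, 0.8, 1], [0.0, -0.0, 0.0, 2.4, -0.2, 0.8, 1]]
[ 0.13 -0.02  1.75  0.    1.42 -1.32]
```

Emit:
arm_command:
  series:
    - [[0.01,0,0,2.9,-0.3,1.6,1],[0,0,0,2.9,-0.4,1.6,1],[0,0,0,0,0,0,1]]

```text
time: 2.8
tool_pos: [0.5681, 0.0813, 0.2693]
tcp_rot: [0.111, 1.569, -0.11]
wrist_force: [0.6, 0.9, -0.3]
width: 0.996
```

```bash
python3 - <<'E'
from h import *
save('wrist','w2')
p,d,i=load('w2')
print(proj(i,handle(.89)))
rows(handle(.89)+ez*.003,down(1),1,ms=3)
E
```

```text
[321.95637449 266.2315748 ]
N 2 state [0.5683 0.0816 0.2715] wf [-1.02  0.31 -0.09] w 1.002 t 2.85 rem [ -0.9   1.1 -39.6] 0.002
[[-0.0, 0.0, -0.0, 2.0, 0.0, -0.1, 1], [-0.0, 0.0, -0.0, 2.0, 0.1, -0.0, 1]]
[ 0.1   0.05  1.78  0.    1.32 -1.33]
```

View pics/w2.png

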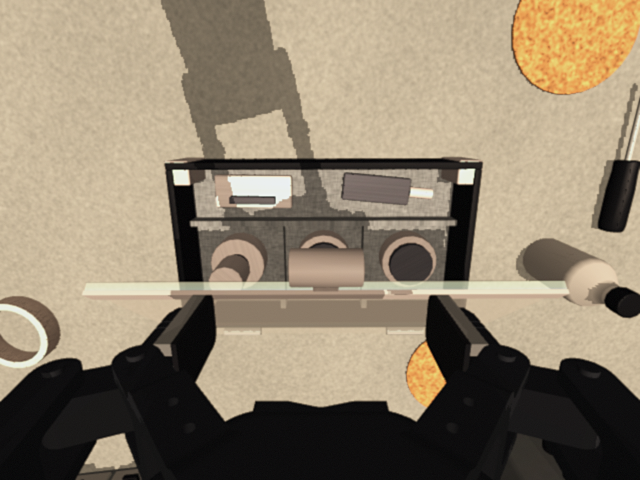

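Emit:
arm_command:
  series:
    - [[0,0,0,2.0,0,-0.1,1],[0,0,0,2.0,0.1,0,1],[0,0,0,0,0,0,1],[0,0,0,0,0,0,0.4],[0,0,0,0,0,0,0.4],[0,0,0,0,0,0,0.4],[0,0,0,0,0,0,0.4],[0,0,0,0,0,0,0.4]]
  newtons: 20

```text
time: 3.65
tool_pos: [0.57, 0.0828, 0.2436]
tcp_rot: [0.117, 1.553, -0.108]
wrist_force: [-0.1, -0.1, 0.2]
width: 0.402
```

```bash
python3 - <<'E'
from h import *
rows(handle(.89)+ez*.003,down(1),1,ms=3)
save('wrist','w3')
E
```

```text
N 1 state [0.57   0.0828 0.2436] wf [-0.08 -0.14  0.22] w 0.402 t 3.65 rem [ -2.6  -0.1 -11.7] 0.017
[[-0.0, 0.01, -0.01, 1.2, -0.1, -0.3, 1]]
[ 0.1   0.06  1.82  0.    1.25 -1.33]
```

View pics/w3.png

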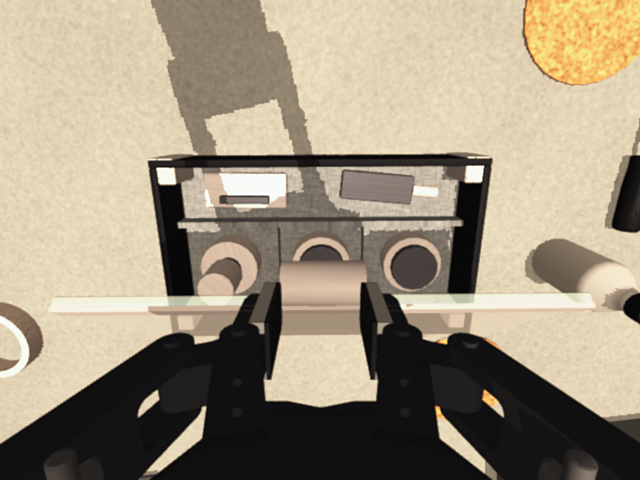

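```bash
python3 - <<'E'
from h import *
p,d,i=load('w3')
cv2.imwrite('pics/c3.png',cv2.resize(p[230:390,220:420],None,fx=3.8,fy=3.7,interpolation=cv2.INTER_CUBIC))
for u,v in [(322,265),(322,275),(322,285),(322,295),(322,302),(285,280),(360,280),(275,290),(270,287),(262,287),(370,290),(380,300)]:
    P=pt(i,d,u,v); q=P-C; print(u,v,P.round(4),'case',(q@ex).round(4),(q@ey).round(4))
print('case TCP',(bot.read_state()['tool_pos']-C)@ex, 'handle',(handle(.89)-C)@ex, handle(.89))
E
```

```text
322 265 [0.5581 0.0858 0.2321] case -0.0527 0.0018
322 275 [0.5613 0.0853 0.236 ] case -0.0494 0.0017
322 285 [0.5654 0.0847 0.2377] case -0.0452 0.0017
322 295 [0.5703 0.084  0.2377] case -0.0403 0.0017
322 302 [0.5746 0.0834 0.2362] case -0.036 0.0017
285 280 [0.5612 0.0684 0.2363] case -0.0472 -0.0151
360 280 [0.5661 0.102  0.2363] case -0.047 0.0189
275 290 [0.5564 0.067  0.2563] case -0.0518 -0.0171
270 287 [0.5564 0.0645 0.2526] case -0.0514 -0.0195
262 287 [0.5557 0.0614 0.2531] case -0.0516 -0.0227
370 290 [0.5619 0.1042 0.2563] case -0.0515 0.0205
380 300 [0.5617 0.1066 0.2659] case -0.052 0.0228
case TCP -0.040335761922128684 handle -0.0429923704707644 [0.56742827 0.08269929 0.22895866]
```

View pics/c3.png

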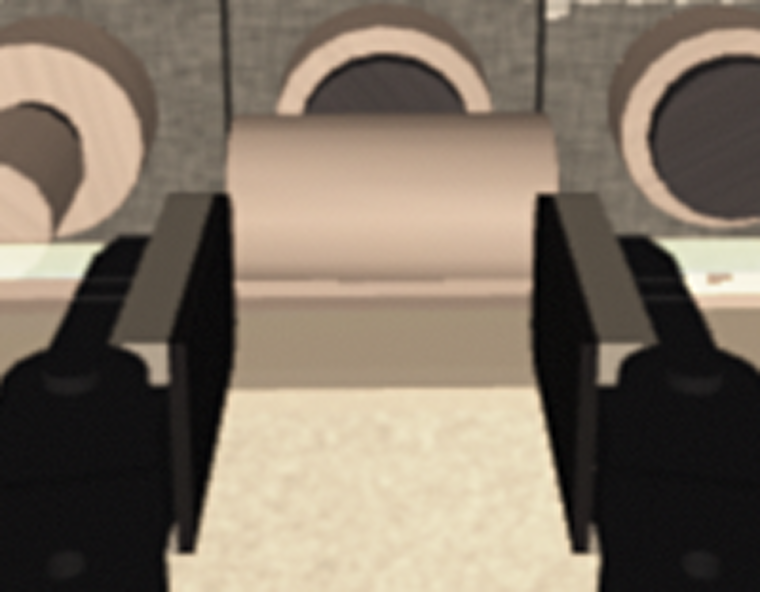

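```bash
python3 - <<'E'
from h import *
print(bot.finger_overhang)
i=bot.camera_info('wrist');s=bot.read_state()
r=R.from_rotvec(s['tcp_rot']).as_matrix()
T=np.array(i['extrinsics']); print('cam in tool',r.T@(T[:3,3]-s['tool_pos']), (r.T@T[:3,:3]).round(3))
for h in (0,.01,.022): print(h,proj(i,s['tool_pos']+r@np.array([h,.017,-.011])),proj(i,s['tool_pos']+r@np.array([h,-.017,-.011])))
E
```

```text
0.022
cam in tool [-0.14242596  0.00051733 -0.07036266] [[ 0.    -0.277  0.961]
 [ 1.    -0.    -0.   ]
 [ 0.001  0.961  0.277]]
0 [358.79271705 277.50908206] [279.77931035 277.54470236]
0.01 [356.52899155 269.0412951 ] [282.17646424 269.07527747]
0.022 [354.14175401 260.11149378] [284.70442804 260.14368594]
```

```bash
python3 - <<'E'
from h import *
p,d,i=load('w3'); s=bot.read_state(); r=R.from_rotvec(s['tcp_rot']).as_matrix()
for u,v in [(268,285),(268,288),(266,295),(262,305),(258,315),(256,325),(281,286),(280,300),(277,330),(274,360),(362,286),(366,330)]:
    print(u,v,(r.T@(pt(i,d,u,v)-s['tool_pos'])*1000).round(1))
E
```

```text
268 285 [ -7.7 -21.  -11. ]
268 288 [-11.5 -20.4 -11.4]
266 295 [-17.3 -20.4 -11.1]
262 305 [-25.6 -20.6 -11.1]
258 315 [-33.1 -20.8 -11.1]
256 325 [-37.7 -20.7 -10. ]
281 286 [  6.3 -17.4  -4.3]
280 300 [ -6.5 -16.4  -3.7]
277 330 [-18.3 -16.6   3.4]
274 360 [-29.3 -16.6   9.3]
362 286 [-6.  17.7 -9.8]
366 330 [-22.9  17.7   0.7]
```

```bash
python3 - <<'E'
from h import *
p,d,i=load('w2'); T=np.array(i['extrinsics'])
M=np.array([[0,-.277,.961],[1,0,0],[0,.961,.277]]);c=np.array([-.1424,.0005,-.0704])
K=np.array(i['K'])
def tl(d,u,v): return (M@(np.linalg.inv(K)@[u,v,1])*d[v,u]+c)*1000
for u,v in [(205,298),(204,302),(200,310),(190,325),(165,345),(214,300),(430,300),(438,305)]: print(u,v,tl(d,u,v).round(1))
p,d,i=load('wrist0')
for u,v in [(205,298),(204,302),(200,310),(190,325)]: print(u,v,tl(d,u,v).round(1))
save('side','s1')
p,d,i=load('s1'); cv2.imwrite('pics/c4.png',cv2.resize(p[120:330,240:440],None,fx=3,fy=2.8,interpolation=cv2.INTER_CUBIC))
E
```

```text
205 298 [-20.4 -42.8 -11.3]
204 302 [-24.4 -41.9 -11.6]
200 310 [-28.6 -42.1 -10.6]
190 325 [-38.6 -42.1 -10.4]
165 345 [-50.6 -45.2 -10.7]
214 300 [ 88.7 -75.2  43.2]
430 300 [-15.4  43.4  -8. ]
438 305 [-25.2  43.1 -10.8]
205 298 [-20.5 -42.7 -11.3]
204 302 [-23.7 -42.1 -11.2]
200 310 [-29.1 -41.9 -10.9]
190 325 [-37.8 -42.4 -10. ]
```

View pics/c4.png

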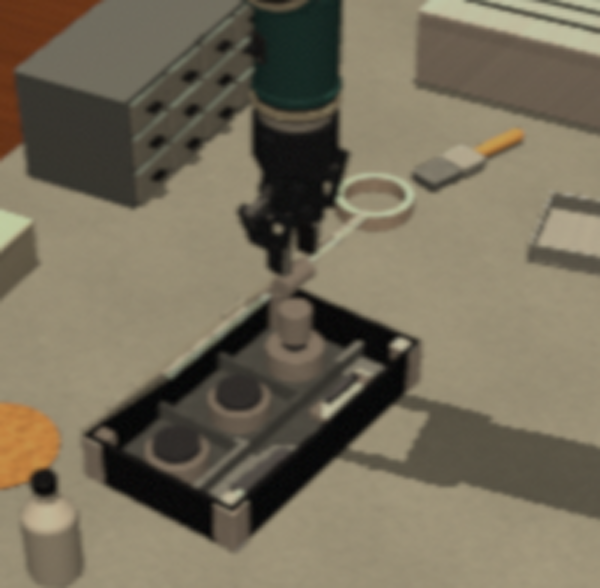

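Emit:
arm_command:
  series:
    - [[0,0,0,0,0,0,0.8],[0,0,0,0,0,0,0.8],[0,0,0,0,0,0,0.8]]

```text
time: 4.05
tool_pos: [0.5699, 0.0828, 0.2431]
tcp_rot: [0.117, 1.553, -0.108]
wrist_force: [-0.3, 0.2, -0.7]
width: 0.799
```

```bash
sed -i 's/^def down/G=-.023\ndef down/' h.py; python3 - <<'E'
from h import *
rows(handle(.88)+ez*G,down(1),.8,ms=1.5)
E
```

```text
N 3 state [0.5699 0.0828 0.2431] wf [-0.3   0.18 -0.65] w 0.799 t 4.05 rem [ -4.1   0.2 -38.5] 0.016
[[-0.0, 0.0, -0.0, 1.3, -0.0, -0.2, 0.8], [-0.0, 0.01, -0.0, 1.3, -0.0, -0.1, 0.8], [-0.0, 0.0, -0.01, 1.2, -0.1, -0.2, 0.8]]
[ 0.1   0.06  1.82  0.    1.25 -1.33]
```

Emit:
arm_command:
  series:
    - [[0,0,0,1.3,0,-0.2,0.8],[0,0.01,0,1.3,0,-0.1,0.8],[0,0,-0.01,1.3,0,-0.2,0.8],[0,0,0,0.3,0,0,0.8],[0,0,0,0,0,0,0.8]]

```text
time: 4.55
tool_pos: [0.5635, 0.0836, 0.1951]
tcp_rot: [0.108, 1.569, -0.117]
wrist_force: [-0.4, -0.0, 0.5]
width: 0.803
```

```bash
python3 - <<'E'
from h import *
rows(handle(.88)+ez*G,down(1),.8,ms=1.5)
save('wrist','w4')
E
```

```text
N 1 state [0.5635 0.0836 0.1951] wf [-0.39 -0.02  0.53] w 0.803 t 4.55 rem [ 2.3 -0.7  9.5] 0.007
[[-0.0, -0.0, 0.01, -1.0, -0.0, 0.2, 0.8]]
[ 0.11  0.09  1.87 -0.01  1.18 -1.32]
```

View pics/w4.png

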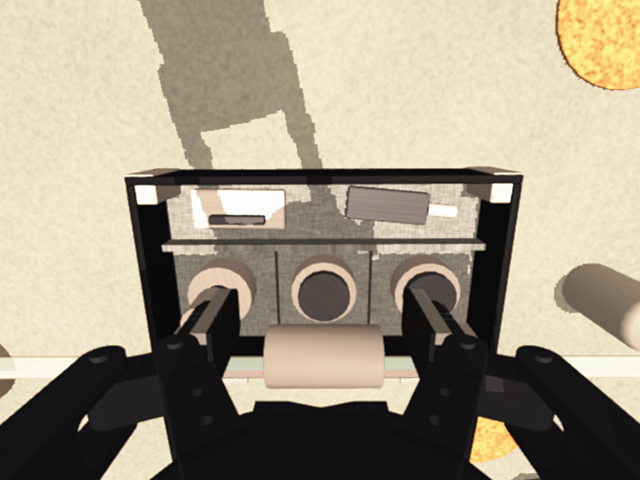

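Emit:
arm_command:
  series:
    - [[0,0,0,-0.9,0,0.2,0.8],[0,0,0,0,0,0,0.3],[0,0,0,0,0,0,0.3],[0,0,0,0,0,0,0.3],[0,0,0,0,0,0,0.3],[0,0,0,0,0,0,0.3]]
  newtons: 20

```text
time: 5.2
tool_pos: [0.5667, 0.0843, 0.2065]
tcp_rot: [0.109, 1.566, -0.115]
wrist_force: [0.3, 0.9, -1.7]
width: 0.463
```

```bash
python3 - <<'E'
from h import *
rows(handle(.88)+ez*G,down(1),.8,ms=1.5)
for a in (.8,.7,.6,.5): print(a,((handle(a)-handle(.88))@ex*100).round(2),((handle(a)-handle(.88))[2]*100).round(2))
save('wrist','w5')
E
```

```text
N 1 state [0.5667 0.0843 0.2065] wf [ 0.27  0.87 -1.67] w 0.463 t 5.2 rem [-0.9 -1.4 -1.9] 0.005
[[-0.0, 0.0, 0.0, 0.2, -0.1, -0.1, 0.8]]
[ 0.11  0.09  1.86 -0.    1.2  -1.32]
0.8 -1.3 -1.13
0.7 -2.78 -2.68
0.6 -4.11 -4.37
0.5 -5.26 -6.19
```

View pics/w5.png

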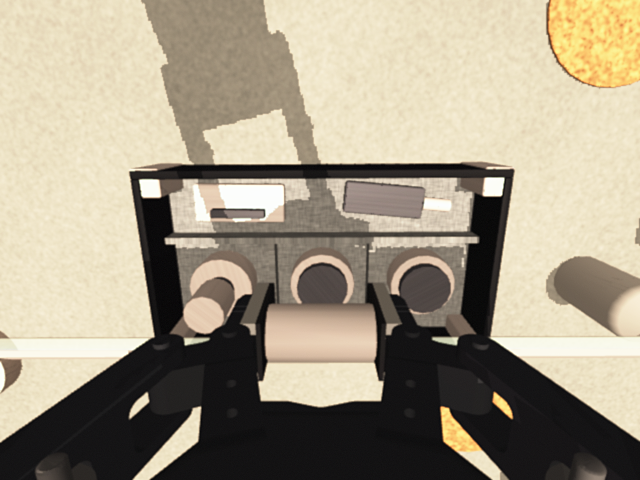

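Emit:
arm_command:
  series:
    - [[0,0,0,0.7,0,-0.8,0.3],[0,0,0,0.7,0,-0.7,0.3],[0,0,0,0.8,0,-0.7,0.3],[0,0,0,0.8,0,-0.7,0.3],[0,0,0,0.8,0,-0.6,0.3]]

```text
time: 5.75
tool_pos: [0.5335, 0.089, 0.1716]
tcp_rot: [0.11, 1.556, -0.115]
wrist_force: [-1.5, -0.1, 3.9]
width: 0.462
```

```bash
cat >> h.py <<'E'
def ang():
    s=bot.read_state(); p=s['tool_pos']-ez*G
    q=p-C; x=.09-q@ex; z=p[2]-.06; print('ang',round(np.arctan2(z,x)-.014,3),'r',round(np.hypot(x,z),4),'y',round(q@ey,4),'wf',s['wrist_force'].round(2),'w',round(s['width'],3),'t',round(s['time'],2),'z',p[2].round(4)); return s
E
python3 - <<'E'
from h import *
ang()
E
```

```text
ang 0.663 r 0.2149 y 0.0015 wf [-1.46 -0.05  3.91] w 0.462 t 5.75 z 0.1946
```

Emit:
arm_command:
  series:
    - [[0,0,0,0.5,0,-0.4,0.3],[0,0,0,0.5,0,-0.4,0.3],[0,0,0,0.4,0,-0.3,0.3]]

```text
time: 6.05
tool_pos: [0.522, 0.0906, 0.1555]
tcp_rot: [0.11, 1.553, -0.114]
wrist_force: [0.5, -0.5, 2.1]
width: 0.466
```

```bash
python3 - <<'E'
from h import *
ang()
E
```

```text
ang 0.571 r 0.2148 y 0.0015 wf [ 0.48 -0.49  2.13] w 0.466 t 6.05 z 0.1785
```

Emit:
arm_command:
  series:
    - [[0,0,0,0.3,0,-0.2,0.3]]

```text
time: 6.15
tool_pos: [0.5197, 0.0909, 0.152]
tcp_rot: [0.11, 1.554, -0.114]
wrist_force: [0.2, 0.3, 2.2]
width: 0.463
```

Emit:
arm_command:
  series:
    - [[0,0,0,0.3,0,-0.2,0.3]]

```text
time: 6.25
tool_pos: [0.5177, 0.0912, 0.1487]
tcp_rot: [0.11, 1.554, -0.114]
wrist_force: [0.6, -0.4, 1.9]
width: 0.464
```

Emit:
arm_command:
  series:
    - [[0,0,0,0.3,0,-0.2,0.3]]

```text
time: 6.35
tool_pos: [0.5161, 0.0914, 0.1459]
tcp_rot: [0.11, 1.553, -0.114]
wrist_force: [-0.2, -0.7, 9.1]
width: 0.462
```

```bash
python3 - <<'E'
from h import *
ang()
E
```

```text
ang 0.518 r 0.2147 y 0.0015 wf [-0.2  -0.69  9.14] w 0.462 t 6.35 z 0.1689
```

Emit:
arm_command:
  series:
    - [[0,0,0,0.1,0,0,0.3]]

```text
time: 6.45
tool_pos: [0.5159, 0.0914, 0.1456]
tcp_rot: [0.11, 1.553, -0.114]
wrist_force: [-3.1, 0.3, 10.8]
width: 0.468
```

Emit:
arm_command:
  series:
    - [[0,0,0,0.1,0,0,0.3]]

```text
time: 6.55
tool_pos: [0.5159, 0.0914, 0.1456]
tcp_rot: [0.11, 1.553, -0.114]
wrist_force: [-3.5, -0.9, 11.0]
width: 0.466
```

```bash
python3 - <<'E'
from h import *
ang()
E
```

```text
ang 0.516 r 0.2147 y 0.0015 wf [-3.52 -0.91 11.01] w 0.466 t 6.55 z 0.1686
```

```bash
python3 - <<'E'
from h import *
a=np.linspace(.516,1.09,12)
for k in range(11): d=handle(a[k+1])-handle(a[k]); print(round(a[k+1],3),(-d[2]*100).round(1),(d@ex*100).round(1))
E
```

```text
0.568 -1.0 0.6
0.62 -0.9 0.6
0.673 -0.9 0.7
0.725 -0.8 0.7
0.777 -0.8 0.8
0.829 -0.8 0.8
0.881 -0.7 0.9
0.933 -0.7 0.9
0.986 -0.6 0.9
1.038 -0.6 1.0
1.09 -0.5 1.0
```

Emit:
arm_command:
  series:
    - [[0,0,0,-1.0,0,0.6,0.3],[0,0,0,-0.9,0,0.6,0.3],[0,0,0,-0.9,0,0.7,0.3],[0,0,0,-0.8,0,0.7,0.3],[0,0,0,-0.8,0,0.8,0.3],[0,0,0,-0.8,0,0.8,0.3],[0,0,0,-0.7,0,0.9,0.3]]

```text
time: 7.25
tool_pos: [0.5599, 0.0852, 0.2009]
tcp_rot: [0.11, 1.577, -0.115]
wrist_force: [-6.2, 1.7, 0.7]
width: 0.47
```

```bash
cat >> h.py <<'E'
def arc(b,n):
    s=ang(); p=s['tool_pos']-ez*G; q=p-C; a0=np.arctan2(p[2]-.06,.09-q@ex)-.014
    p0=p; out=[]
    for k in range(1,n+1):
        d=handle(a0+(b-a0)*k/n)-p0; v=R.from_rotvec(s['tcp_rot']).inv().apply(d)*100; v=v.round(1)
        out.append([float(v[0]),float(v[1]),float(v[2])]); p0=p0+R.from_rotvec(s['tcp_rot']).apply(v/100)
    print(out)
E
python3 - <<'E'
from h import *
arc(1.09,6)
E
```

```text
ang 0.847 r 0.2161 y 0.0015 wf [-6.22  1.7   0.69] w 0.47 t 7.25 z 0.2239
[[-0.5, -0.1, 0.7], [-0.5, -0.0, 0.7], [-0.5, -0.0, 0.7], [-0.5, -0.0, 0.8], [-0.4, -0.0, 0.7], [-0.5, -0.0, 0.8]]
```

Emit:
arm_command:
  series:
    - [[0,0,0,-0.5,0,0.8,0.3],[0,0,0,-0.5,0,0.8,0.3],[0,0,0,-0.5,0,0.8,0.3],[0,0,0,-0.5,0,0.8,0.3],[0,0,0,-0.4,0,0.8,0.3]]

```text
time: 7.75
tool_pos: [0.6016, 0.0795, 0.2293]
tcp_rot: [0.111, 1.582, -0.115]
wrist_force: [-4.9, 2.4, 0.9]
width: 0.464
```

```bash
python3 - <<'E'
from h import *
arc(1.095,3)
E
```

```text
ang 1.083 r 0.2162 y 0.0016 wf [-4.88  2.43  0.93] w 0.464 t 7.75 z 0.2523
[[0.1, -0.2, 0.1], [-0.1, 0.0, 0.1], [-0.0, 0.0, 0.1]]
```

Emit:
arm_command:
  series:
    - [[0,0,0,-0.1,0,0.3,0.3],[0,0,0,0,0,0,0.3],[0,0,0,0,0,0,0.8],[0,0,0,0,0,0,0.8],[0,0,0,0,0,0,0.8],[0,0,0,-2,0,0,0.8],[0,0,0,-3,0,-1,0.8],[0,0,0,-3,0,-4,1],[0,0,0,0,0,-4,1]]

```text
time: 8.65
tool_pos: [0.523, 0.089, 0.3148]
tcp_rot: [0.111, 1.569, -0.12]
wrist_force: [-0.2, 0.3, 0.8]
width: 0.996
```

```bash
python3 - <<'E'
from h import *
s=ang(); print(s['tool_pos'])
save('side','s2');save('top','t2');save('wrist','w6')
p,d,i=load('s2'); cv2.imwrite('pics/c5.png',cv2.resize(p[120:330,240:440],None,fx=3,fy=2.8,interpolation=cv2.INTER_CUBIC))
E
```

```text
ang 0.987 r 0.3299 y 0.0 wf [-0.22  0.27  0.84] w 0.996 t 8.65 z 0.3378
[0.52300679 0.08897719 0.31483026]
```

View pics/c5.png

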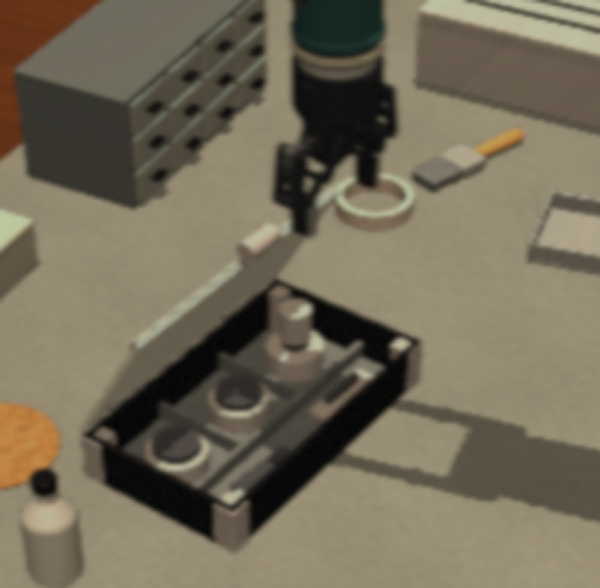

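View pics/w6.png

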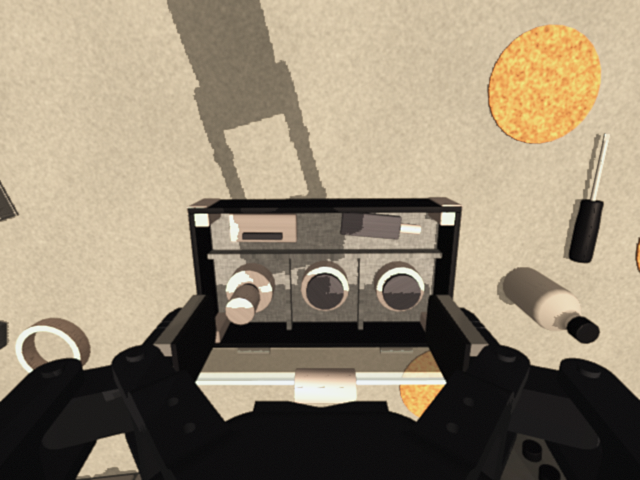

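```bash
python3 - <<'E'
from h import *
p,d,i=load('w6')
hsv=cv2.cvtColor(p,cv2.COLOR_BGR2HSV)
for u,v in [(325,375),(325,385),(325,390)]:
    print('handle',pt(i,d,u,v).round(4))
print(handle(1.1))
for u,v in [(233,311),(241,304),(241,311),(248,311),(241,318)]: print('clamp',pt(i,d,u,v).round(4),plane(i,u,v,.089).round(4))
cv2.imwrite('pics/c6.png',cv2.resize(p[250:350,200:300],None,fx=6,fy=6,interpolation=cv2.INTER_CUBIC))
p,d,i=load('s2')
cv2.imwrite('pics/c7.png',cv2.resize(p[210:270,315:375],None,fx=9,fy=9,interpolation=cv2.INTER_CUBIC))
E
```

```text
handle [0.597  0.0807 0.2561]
handle [0.6017 0.08   0.2598]
handle [0.6034 0.0798 0.2623]
[0.6051979  0.07737672 0.25297037]
clamp [ 0.6226 -0.0273  0.0896] [ 0.6228 -0.0275  0.089 ]
clamp [ 0.6158 -0.0168  0.0886] [ 0.6156 -0.0167  0.089 ]
clamp [ 0.6241 -0.0184  0.0892] [ 0.6241 -0.0185  0.089 ]
clamp [ 0.6258 -0.011   0.0879] [ 0.6253 -0.0106  0.089 ]
clamp [ 0.6333 -0.0206  0.088 ] [ 0.6328 -0.0203  0.089 ]
```

View pics/c6.png

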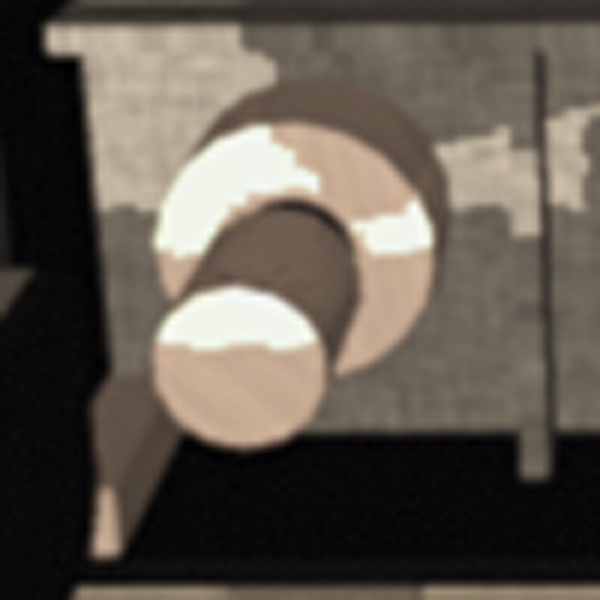

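View pics/c7.png

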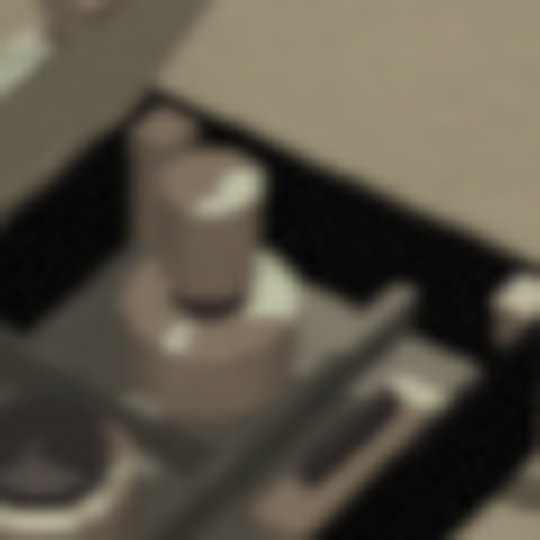

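```bash
cat >> h.py <<'E'
def tilt(t,yaw=YAW):
    fx=np.array([np.cos(yaw),np.sin(yaw),0]);fy=np.array([-np.sin(yaw),np.cos(yaw),0])
    X=-ez*np.cos(t)+fx*np.sin(t); return np.stack([X,fy,np.cross(X,fy)],1)
def tcp(g,M): return np.asarray(g)+M[:,0]*.023
E
python3 - <<'E'
from h import *
M=tilt(.6); g=np.array([.623,-.0205,.072])
rows(tcp(g,M)-M[:,0]*.12-M[:,2]*.03,M,.65,ms=3,mr=.12)
E
```

```text
N 7 state [0.5198 0.089  0.3108] wf [ 0.44 -0.59  1.19] w 1.001 t 8.8 rem [  24.4  -98.4 -175.6] 0.608
[[-0.0, -0.09, 0.0, 2.5, -1.3, 0.6, 0.65], [-0.0, -0.09, 0.0, 2.6, -1.3, 0.3, 0.65], [-0.0, -0.09, 0.0, 2.6, -1.3, 0.1, 0.65], [-0.0, -0.08, 0.0, 2.6, -1.3, -0.1, 0.65], [-0.0, -0.09, 0.0, 2.5, -1.3, -0.3, 0.65], [-0.0, -0.08, 0.0, 2.5, -1.4, -0.6, 0.65], [-0.0, -0.09, 0.01, 2.5, -1.3, -0.7, 0.65]]
[ 0.13 -0.05  1.81 -0.01  1.4  -1.3 ]
```

Emit:
arm_command:
  series:
    - [[0,-0.09,0,2.5,-1.3,0.6,0.65],[0,-0.09,0,2.6,-1.3,0.3,0.65],[0,-0.09,0,2.6,-1.3,0.1,0.65],[0,-0.08,0,2.6,-1.3,-0.1,0.65],[0,-0.09,0,2.5,-1.3,-0.3,0.65],[0,-0.08,0,1.5,-1.4,-0.6,0.65],[0,-0.08,0,0,0,0,0.65],[0,0,0,0,0,0,0.65]]

```text
time: 9.6
tool_pos: [0.5464, 0.0011, 0.1647]
tcp_rot: [0.06, 0.946, -0.137]
wrist_force: [-1.5, 0.1, -0.3]
width: 0.648
```

```bash
python3 - <<'E'
from h import *
M=tilt(.6); g=np.array([.623,-.0205,.072])
save('wrist','w7'); rows(tcp(g,M)-M[:,0]*.12,M,.65,ms=3,mr=.12)
p,d,i=load('w7'); print(proj(i,np.array([.623,-.0205,.089])))
E
```

```text
N 1 state [0.5475 0.0012 0.166 ] wf [-0.41 -0.1  -0.07] w 0.649 t 9.65 rem [ 21.3 -14.  -13.9] 0.026
[[0.0, 0.02, 0.01, 2.5, -1.1, 1.0, 0.65]]
[ 0.02 -0.26  2.39 -0.26  0.41 -1.2 ]
[306.78837927 259.9726097 ]
```

View pics/w7.png

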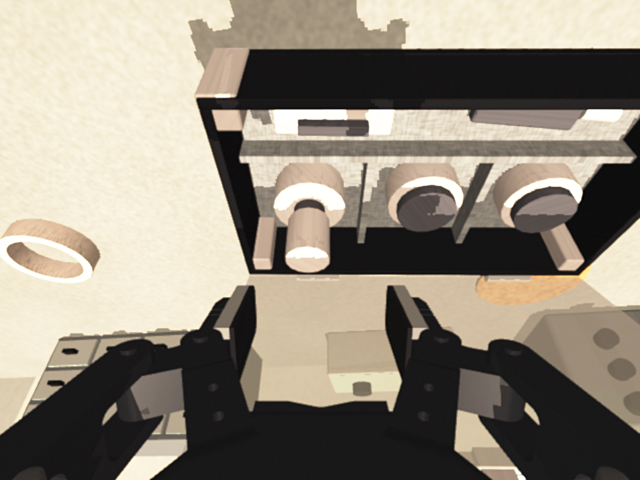

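Emit:
arm_command:
  series:
    - [[0,0.02,0.01,1.5,-1.1,1.0,0.65],[0,0,0,0,0,0,0.65],[0,0,0,0,0,0,0.65]]

```text
time: 9.95
tool_pos: [0.5677, -0.0123, 0.1638]
tcp_rot: [0.067, 0.963, -0.126]
wrist_force: [0.4, 0.1, 0.5]
width: 0.649
```

```bash
python3 - <<'E'
from h import *
M=tilt(.6); g=np.array([.623,-.0205,.072])
rows(tcp(g,M)-M[:,0]*.03,M,.65,ms=2.2,mr=.12)
E
```

```text
N 5 state [ 0.5677 -0.0123  0.1638] wf [0.37 0.14 0.53] w 0.649 t 9.95 rem [ 51.4  -7.6 -86.1] 0.007
[[0.0, 0.0, -0.0, 2.0, -0.0, -0.1, 0.65], [0.0, 0.0, -0.0, 2.0, -0.0, -0.1, 0.65], [0.0, 0.0, -0.0, 2.0, -0.0, -0.1, 0.65], [0.0, 0.0, -0.0, 2.0, -0.0, -0.2, 0.65], [0.0, 0.01, -0.0, 2.0, -0.1, -0.1, 0.65]]
[-0.03 -0.21  2.34 -0.15  0.41 -1.34]
```

Emit:
arm_command:
  series:
    - [[0,0,0,2.0,0,-0.1,0.65],[0,0,0,2.0,0,-0.1,0.65],[0,0,0,2.0,0,-0.1,0.65],[0,0,0,2.0,0,-0.2,0.65],[0,0,0,1.5,-0.1,-0.1,0.65],[0,0,0,0,0,0,0.65]]

```text
time: 10.55
tool_pos: [0.6274, -0.0178, 0.0898]
tcp_rot: [0.066, 0.95, -0.123]
wrist_force: [-0.8, 0.6, -0.2]
width: 0.646
```

```bash
python3 - <<'E'
from h import *
M=tilt(.6); g=np.array([.623,-.0205,.072])
save('wrist','w8')
rows(tcp(g,M),M,.65,ms=1.5,mr=.12)
E
```

```text
N 3 state [ 0.6276 -0.0177  0.0908] wf [-0.07  0.23  0.46] w 0.648 t 10.6 rem [  8.3  -4.6 -37.8] 0.021
[[0.0, 0.01, -0.0, 1.2, -0.1, -0.5, 0.65], [0.0, 0.01, -0.0, 1.2, -0.1, -0.5, 0.65], [0.0, 0.0, -0.01, 1.2, -0.2, -0.4, 0.65]]
[-0.04  0.03  2.3  -0.27  0.2  -1.22]
```

View pics/w8.png

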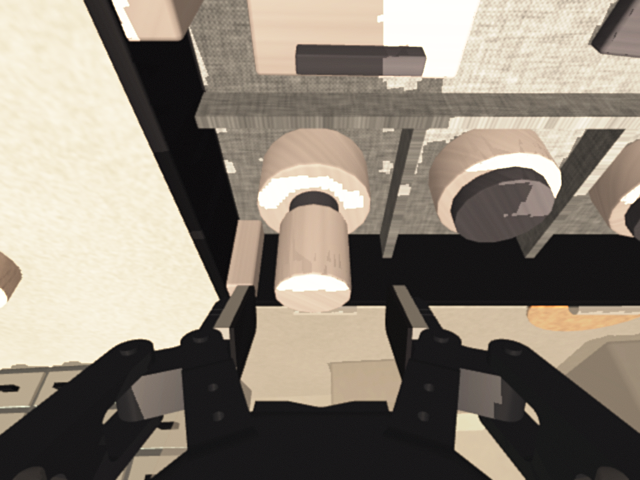

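```bash
python3 - <<'E'
from h import *
M=tilt(.55); g=np.array([.623,-.0205,.072])
rows(tcp(g,M),M,.65,ms=1.0,mr=.12)
E
```

```text
N 4 state [ 0.6276 -0.0177  0.0908] wf [-0.07  0.23  0.46] w 0.648 t 10.6 rem [  7.3  -4.4 -38.4] 0.07
[[0.0, 0.02, -0.0, 0.9, -0.1, -0.4, 0.65], [0.0, 0.02, -0.0, 0.9, -0.1, -0.4, 0.65], [0.0, 0.02, -0.0, 0.9, -0.1, -0.4, 0.65], [0.0, 0.01, -0.0, 0.9, -0.1, -0.3, 0.65]]
[-0.04  0.03  2.3  -0.27  0.2  -1.22]
```

Emit:
arm_command:
  series:
    - [[0,0.02,0,0.9,-0.1,-0.4,0.65],[0,0.02,0,0.9,-0.1,-0.4,0.65],[0,0.02,0,0.9,-0.1,-0.4,0.65],[0,0.01,0,0.6,-0.1,-0.3,0.65],[0,0,0,0,0,0,0.65]]

```text
time: 11.1
tool_pos: [0.6355, -0.0219, 0.0565]
tcp_rot: [0.071, 1.02, -0.12]
wrist_force: [0.3, 0.1, -0.4]
width: 0.648
```

```bash
python3 - <<'E'
from h import *
M=tilt(.55); g=np.array([.623,-.0205,.072])
rows(tcp(g,M),M,.65,ms=1.0,mr=.12)
save('wrist','w9')
E
```

```text
N 1 state [ 0.6355 -0.0219  0.0565] wf [ 0.25  0.08 -0.39] w 0.648 t 11.1 rem [-0.6 -0.2 -4.1] 0.007
[[0.0, -0.0, -0.01, 0.3, -0.0, -0.3, 0.65]]
[-0.05  0.12  2.25 -0.18  0.23 -1.32]
```

View pics/w9.png

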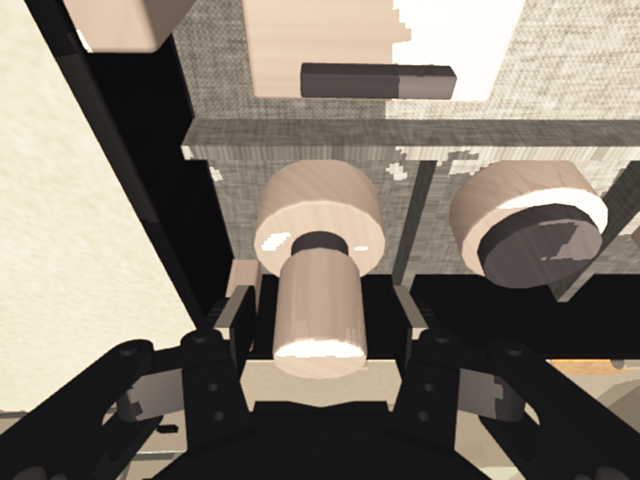

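Emit:
arm_command:
  series:
    - [[0,0,0,0.3,0,-0.3,0.65],[0,0,0,0,0,0,0.2],[0,0,0,0,0,0,0.2],[0,0,0,0,0,0,0.2],[0,0,0,0,0,0,0.2],[0,0,0,0,0,0,0.2]]
  newtons: 60

```text
time: 11.75
tool_pos: [0.6343, -0.0218, 0.0529]
tcp_rot: [0.071, 1.018, -0.12]
wrist_force: [1.3, -0.6, -0.8]
width: 0.386
```

```bash
python3 - <<'E'
from h import *
s=bot.read_state(); M=R.from_rotvec(s['tcp_rot']).as_matrix()
P=s['tool_pos']
rows(P+ez*.04-ex*.005,M,.2,ms=1.2)
save('wrist','w10')
E
```

```text
N 4 state [ 0.6343 -0.0218  0.0529] wf [ 1.27 -0.62 -0.82] w 0.386 t 11.75 rem [-5.   0.7 40. ] 0.0
[[-0.0, -0.0, 0.0, -0.9, 0.0, 0.4, 0.2], [-0.0, -0.0, 0.0, -0.9, 0.0, 0.4, 0.2], [-0.0, -0.0, 0.0, -0.9, 0.0, 0.4, 0.2], [-0.0, -0.0, 0.0, -1.0, 0.0, 0.5, 0.2]]
[-0.05  0.12  2.26 -0.19  0.22 -1.31]
```

View pics/w10.png

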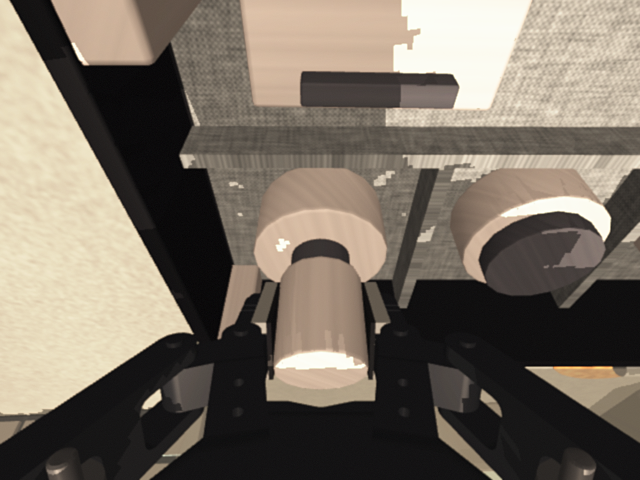

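Emit:
arm_command:
  series:
    - [[0,0,0,-0.8,0,0.4,0.2],[0,0,0,-0.9,0,0.4,0.2],[0,0,0,-0.9,0,0.4,0.2],[0,0,0,-0.9,0,0.4,0.2],[0,0,0,0,0,0,0.2]]

```text
time: 12.3
tool_pos: [0.6267, -0.0211, 0.0922]
tcp_rot: [0.071, 1.024, -0.12]
wrist_force: [0.9, -0.1, -2.3]
width: 0.381
```

```bash
python3 - <<'E'
from h import *
s=bot.read_state(); M=tilt(.55)
P=s['tool_pos']
rows(P+ez*.06-ex*.06,M,.2,ms=1.6)
save('wrist','w11')
E
```

```text
N 6 state [ 0.6267 -0.0211  0.0922] wf [ 0.91 -0.14 -2.26] w 0.381 t 12.3 rem [-59.4   8.4  60. ] 0.008
[[0.0, -0.0, -0.0, -1.4, 0.0, -0.3, 0.2], [0.0, -0.0, -0.0, -1.4, 0.0, -0.3, 0.2], [0.0, -0.0, -0.0, -1.4, 0.0, -0.4, 0.2], [0.0, -0.0, -0.0, -1.3, 0.0, -0.3, 0.2], [0.0, -0.0, -0.0, -1.4, 0.0, -0.4, 0.2], [0.0, -0.0, -0.01, -1.3, 0.1, -0.3, 0.2]]
[-0.05  0.04  2.25 -0.13  0.31 -1.37]
```

View pics/w11.png

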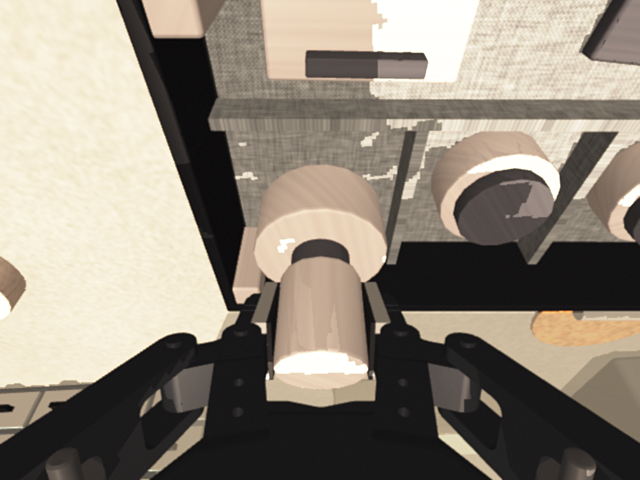

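Emit:
arm_command:
  series:
    - [[0,0,0,-1.4,0,-0.3,0.2],[0,0,0,-1.4,0,-0.3,0.2],[0,0,0,-1.4,0,-0.4,0.2],[0,0,0,-1.3,0,-0.3,0.2],[0,0,0,-1.4,0,-0.4,0.2],[0,0,0,-1.3,0,-0.3,0.2],[0,0,0,0,0,0,0.2]]

```text
time: 13.05
tool_pos: [0.5626, -0.0131, 0.1507]
tcp_rot: [0.071, 1.03, -0.121]
wrist_force: [1.5, -0.4, -2.8]
width: 0.382
```

```bash
python3 - <<'E'
from h import *
s=bot.read_state(); M=tilt(.55)
P=s['tool_pos']
rows(P+ez*.06-ex*.04,M,.2,ms=2)
E
```

```text
N 4 state [ 0.5626 -0.0131  0.1507] wf [ 1.5  -0.43 -2.8 ] w 0.382 t 13.05 rem [-39.6   5.6  60. ] 0.013
[[0.0, -0.0, -0.0, -1.8, 0.0, -0.1, 0.2], [0.0, -0.0, -0.0, -1.8, 0.0, -0.1, 0.2], [0.0, -0.01, -0.0, -1.8, 0.0, -0.1, 0.2], [0.0, -0.0, -0.0, -1.8, 0.0, -0.0, 0.2]]
[-0.04 -0.18  2.32 -0.11  0.47 -1.39]
```

```bash
cat >> h.py <<'E'
Mg=R.from_rotvec([.071,1.018,-.12]).as_matrix()
OFF=Mg.T@(np.array([.623,-.0205,.007])-np.array([.6343,-.0218,.0529]))
MAT=np.array([.428,.3665,.004])
def up(yaw): # grasp orientation turned about world z
    return R.from_rotvec([0,0,yaw]).as_matrix()@Mg
def place(h,yaw): M=up(yaw); return MAT+ez*h-M@OFF, M
def cl():
    s=bot.read_state(); M=R.from_rotvec(s['tcp_rot']).as_matrix(); Z=M@Mg.T@ez
    print('clamp at',(s['tool_pos']+M@OFF).round(4),'tiltvec',Z.round(3))
E
python3 - <<'E'
from h import *
cl(); P,M=place(.12,.5); print(P)
s=bot.read_state()
rows(P,M,.2,ms=4)
E
```

```text
clamp at [ 0.5507 -0.0117  0.105 ] tiltvec [ 0.012 -0.001  1.   ]
[0.43853994 0.37077665 0.1699    ]
N 11 state [ 0.5626 -0.0131  0.1507] wf [ 1.5  -0.43 -2.8 ] w 0.382 t 13.05 rem [-124.   383.8   19.2] 0.501
[[-0.04, -0.0, 0.02, -1.0, 3.3, -1.3, 0.2], [-0.04, -0.0, 0.02, -0.9, 3.4, -1.1, 0.2], [-0.04, -0.0, 0.02, -0.8, 3.4, -1.0, 0.2], [-0.04, -0.0, 0.02, -0.7, 3.5, -0.9, 0.2], [-0.04, -0.0, 0.03, -0.7, 3.5, -0.7, 0.2], [-0.04, -0.0, 0.02, -0.6, 3.6, -0.6, 0.2], [-0.04, -0.0, 0.03, -0.5, 3.6, -0.4, 0.2], [-0.04, -0.0, 0.02, -0.4, 3.6, -0.3, 0.2], [-0.04, -0.0, 0.03, -0.3, 3.7, -0.2, 0.2], [-0.03, -0.01, 0.02, -0.2, 3.7, 0.0, 0.2]]
[-0.04 -0.18  2.32 -0.11  0.47 -1.39]
```

Emit:
arm_command:
  series:
    - [[0,0,0,-1.4,0,-0.6,0.2],[0,0,0,-1.4,1,-0.8,0.2],[-0.04,0,0.02,-0.9,2.5,-1.1,0.2],[-0.04,0,0.02,-0.8,3.4,-1.0,0.2],[-0.04,0,0.02,-0.7,3.5,-0.9,0.2],[-0.04,0,0.03,-0.7,3.5,-0.7,0.2],[-0.04,0,0.02,-0.6,3.6,-0.6,0.2],[-0.04,0,0.03,-0.5,3.6,-0.4,0.2],[-0.04,0,0.02,-0.3,3.0,-0.3,0.2],[-0.04,0,0.03,0,2.0,0,0.2]]

```text
time: 14.05
tool_pos: [0.4632, 0.2595, 0.1759]
tcp_rot: [-0.125, 1.03, 0.225]
wrist_force: [1.0, -0.0, -3.0]
width: 0.384
```

```bash
python3 - <<'E'
from h import *
cl(); P,M=place(.08,.5)
rows(P,M,.2,ms=2.5)
E
```

```text
clamp at [0.4515 0.2564 0.1302] tiltvec [0.015 0.004 1.   ]
N 5 state [0.4632 0.2595 0.1759] wf [ 1.   -0.03 -2.97] w 0.384 t 14.05 rem [-24.6 111.3 -46. ] 0.121
[[-0.02, -0.0, 0.01, 0.8, 2.3, -0.4, 0.2], [-0.02, -0.0, 0.01, 0.9, 2.3, -0.4, 0.2], [-0.02, -0.01, 0.01, 0.9, 2.3, -0.3, 0.2], [-0.02, -0.0, 0.02, 0.9, 2.2, -0.3, 0.2], [-0.02, -0.01, 0.01, 0.9, 2.3, -0.3, 0.2]]
[ 0.57 -0.27  2.33 -0.29  0.58 -1.04]
```

Emit:
arm_command:
  series:
    - [[-0.02,0,0.01,0.8,2.3,-0.4,0.2],[-0.02,0,0.01,0.9,2.3,-0.4,0.2],[-0.02,-0.01,0.01,0.9,2.3,-0.3,0.2],[-0.02,0,0.02,0.9,2.0,-0.3,0.2],[-0.02,-0.01,0.01,0.7,1.3,-0.3,0.2],[0,0,0,0,0,0,0.2],[0,0,0,0,0,0,0.2]]

```text
time: 14.75
tool_pos: [0.4388, 0.3678, 0.1259]
tcp_rot: [-0.186, 1.006, 0.344]
wrist_force: [0.6, -0.6, -3.0]
width: 0.385
```

```bash
python3 - <<'E'
from h import *
cl(); P,M=place(.03,.5)
rows(P,M,.2,ms=1.5)
save('side','s3'); save('wrist','w12'); save('top','t3')
p,d,i=load('s3'); cv2.imwrite('pics/c8.png',cv2.resize(p[250:420,250:420],None,fx=3.5,fy=3.5,interpolation=cv2.INTER_CUBIC))
E
```

```text
clamp at [0.4284 0.3635 0.08  ] tiltvec [-0.002 -0.002  1.   ]
N 4 state [0.4388 0.3678 0.1259] wf [ 0.63 -0.62 -3.03] w 0.385 t 14.75 rem [ -0.3   3.  -46. ] 0.008
[[0.0, 0.0, -0.0, 1.0, 0.1, -0.6, 0.2], [0.0, 0.0, -0.0, 1.0, 0.1, -0.6, 0.2], [0.0, 0.0, -0.0, 1.0, 0.0, -0.6, 0.2], [0.01, 0.0, -0.01, 1.0, 0.1, -0.5, 0.2]]
[ 0.78 -0.1   2.31 -0.48  0.46 -0.79]
```

View pics/c8.png

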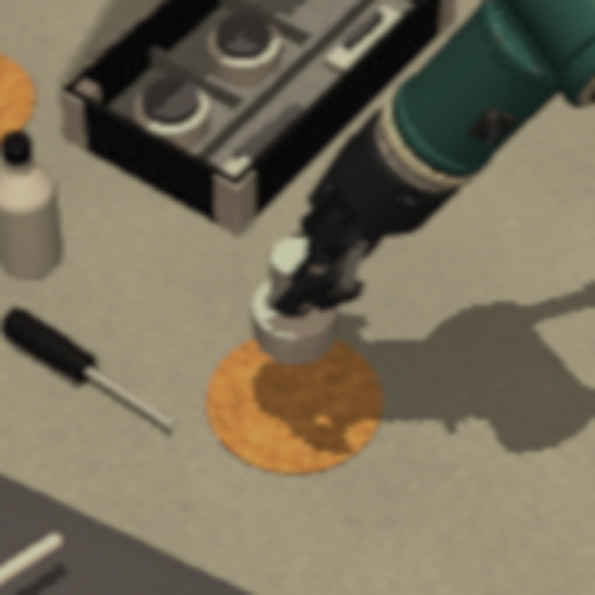

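View pics/w12.png

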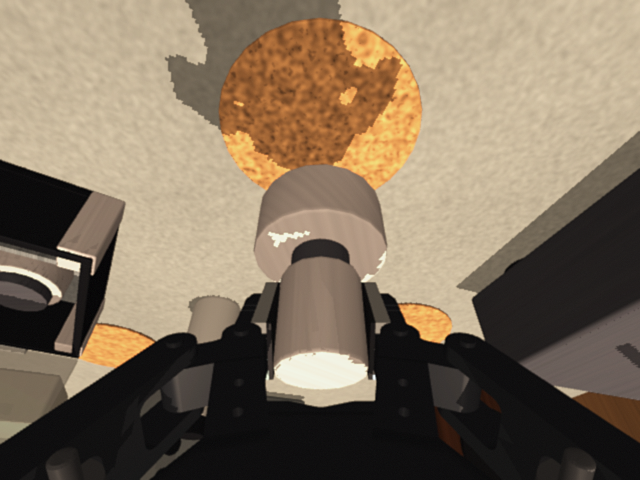

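Emit:
arm_command:
  series:
    - [[0,0,0,1.0,0.1,-0.6,0.2],[0,0,0,1.0,0.1,-0.6,0.2],[0,0,0,1.0,0,-0.6,0.2],[0,0,0,1.0,0.1,-0.5,0.2],[0,0,0,1.0,0,-0.6,0.2],[0,0,0,0,0,0,0.2]]

```text
time: 15.5
tool_pos: [0.445, 0.3705, 0.0737]
tcp_rot: [-0.175, 0.996, 0.34]
wrist_force: [-1.2, -0.4, -2.5]
width: 0.382
```

```bash
python3 - <<'E'
from h import *
cl(); P,M=place(.004,.5)
rows(P,M,.2,ms=.7)
save('side','s4'); save('wrist','w13')
p,d,i=load('s4'); cv2.imwrite('pics/c9.png',cv2.resize(p[250:420,250:420],None,fx=3.5,fy=3.5,interpolation=cv2.INTER_CUBIC))
E
```

```text
clamp at [0.435  0.3668 0.0276] tiltvec [-0.011 -0.011  1.   ]
N 3 state [0.445  0.3705 0.0737] wf [-1.19 -0.44 -2.53] w 0.382 t 15.5 rem [ -6.5   0.2 -19.8] 0.015
[[-0.0, 0.0, -0.0, 0.5, 0.1, -0.5, 0.2], [-0.0, 0.01, -0.0, 0.4, 0.1, -0.5, 0.2], [-0.0, 0.0, -0.01, 0.5, 0.0, -0.6, 0.2]]
[ 0.77  0.    2.34 -0.67  0.34 -0.57]
```

View pics/c9.png

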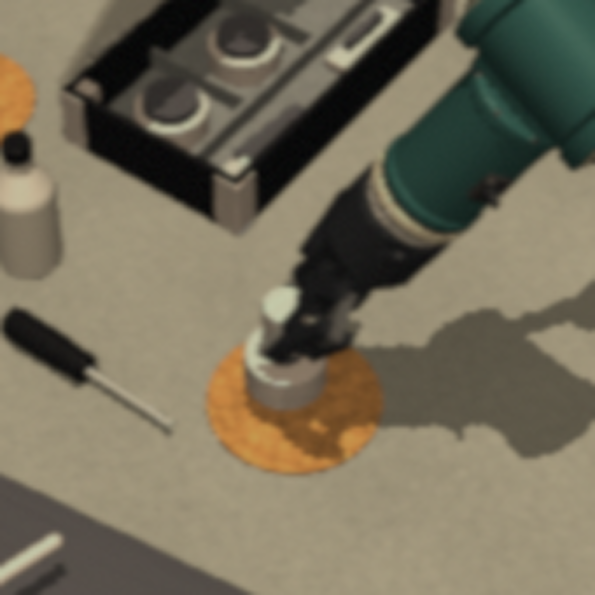

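Emit:
arm_command:
  series:
    - [[0,0,0,0.5,0.1,-0.5,0.2],[0,0.01,0,0.4,0.1,-0.5,0.2],[0,0,-0.01,0.4,0,-0.5,0.2]]

```text
time: 15.9
tool_pos: [0.4429, 0.3738, 0.0614]
tcp_rot: [-0.175, 0.996, 0.332]
wrist_force: [-0.9, 0.8, -2.3]
width: 0.386
```

```bash
python3 - <<'E'
from h import *
cl(); P,M=place(.0,.5)
rows(P,M,.2,ms=.4)
E
```

```text
clamp at [0.4329 0.37   0.0154] tiltvec [-0.012 -0.008  1.   ]
N 4 state [0.4429 0.3738 0.0614] wf [-0.89  0.84 -2.26] w 0.386 t 15.9 rem [ -4.4  -3.  -11.5] 0.016
[[-0.0, 0.0, 0.0, 0.2, -0.0, -0.3, 0.2], [-0.0, 0.0, 0.0, 0.2, -0.0, -0.3, 0.2], [-0.0, 0.01, 0.0, 0.1, -0.1, -0.2, 0.2], [-0.01, 0.0, 0.0, 0.2, -0.0, -0.2, 0.2]]
[ 0.79  0.03  2.34 -0.75  0.32 -0.48]
```

Emit:
arm_command:
  series:
    - [[0,0,0,0.2,0,-0.3,0.2],[0,0.01,0,0.2,0,-0.3,0.2],[0,0.01,0,0.1,-0.1,-0.2,0.2]]

```text
time: 16.2
tool_pos: [0.4395, 0.3722, 0.0537]
tcp_rot: [-0.179, 1.015, 0.333]
wrist_force: [-0.2, -0.9, -3.0]
width: 0.381
```

```bash
python3 - <<'E'
from h import *
cl(); P,M=place(.0,.5)
rows(P,M,.2,ms=.3)
E
```

```text
clamp at [0.4286 0.3681 0.0079] tiltvec [ 0.007 -0.002  1.   ]
N 2 state [0.4395 0.3722 0.0537] wf [-0.18 -0.85 -3.05] w 0.381 t 16.2 rem [-1.  -1.5 -3.8] 0.009
[[-0.0, -0.0, -0.0, 0.1, -0.1, -0.2, 0.2], [-0.01, -0.01, -0.0, 0.2, -0.0, -0.1, 0.2]]
[ 0.78  0.04  2.34 -0.71  0.32 -0.52]
```

Emit:
arm_command:
  series:
    - [[0,0,0,0.2,0,-0.1,0.2]]

```text
time: 16.3
tool_pos: [0.4401, 0.3727, 0.052]
tcp_rot: [-0.178, 1.015, 0.333]
wrist_force: [-0.1, 0.1, -2.9]
width: 0.383
```

Emit:
arm_command:
  series:
    - [[0,0,0,0.2,0,-0.1,0.2]]

```text
time: 16.4
tool_pos: [0.4406, 0.373, 0.05]
tcp_rot: [-0.177, 1.015, 0.333]
wrist_force: [-0.6, -0.2, -3.0]
width: 0.382
```

```bash
python3 - <<'E'
from h import *
cl(); P,M=place(.0,.5)
rows(P,M,.2,ms=.3)
E
```

```text
clamp at [0.4297 0.3689 0.0042] tiltvec [ 0.006 -0.003  1.   ]
N 1 state [0.4406 0.373  0.05  ] wf [-0.61 -0.22 -2.97] w 0.382 t 16.4 rem [-2.  -2.2 -0.1] 0.009
[[-0.01, -0.0, -0.0, -0.1, -0.1, -0.2, 0.2]]
[ 0.78  0.05  2.34 -0.73  0.32 -0.5 ]
```

Nearly down; no contact yet, so small steps.

Emit:
arm_command:
  series:
    - [[0,0,0,0.2,0,-0.1,0.2]]

```text
time: 16.5
tool_pos: [0.442, 0.3741, 0.0499]
tcp_rot: [-0.176, 1.011, 0.334]
wrist_force: [-15.4, -8.0, 26.8]
width: 0.38
```

Emit:
arm_command:
  series:
    - [[0,0,0,0.1,0,-0.1,0.2]]

```text
time: 16.6
tool_pos: [0.4426, 0.3748, 0.05]
tcp_rot: [-0.175, 1.009, 0.335]
wrist_force: [-1.4, -1.4, 2.6]
width: 0.386
```

```bash
python3 - <<'E'
from h import *
cl()
E
```

```text
clamp at [0.432  0.3708 0.004 ] tiltvec [ 0.001 -0.006  1.   ]
```

Emit:
arm_command:
  series:
    - [[0,0,0,0,0,0,0.5],[0,0,0,0,0,0,0.65],[0,0,0,0,0,0,0.75],[0,0,0,0,0,0,0.75],[0,0,0,0,0,0,0.75]]

```text
time: 17.1
tool_pos: [0.4444, 0.377, 0.0524]
tcp_rot: [-0.173, 1.005, 0.338]
wrist_force: [0.7, 0.8, -0.2]
width: 0.746
```

```bash
python3 - <<'E'
from h import *
ang()
save('wrist','w14')
E
```

```text
ang 0.038 r 0.2963 y 0.2742 wf [ 0.75  0.85 -0.16] w 0.746 t 17.1 z 0.0754
```

View pics/w14.png

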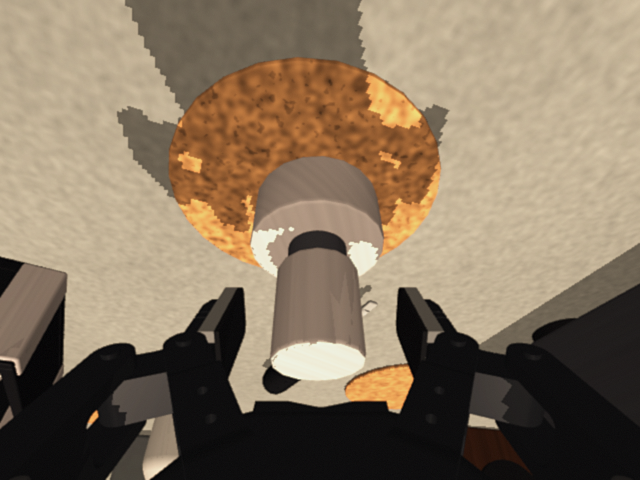

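Released and standing. Retreat along the tool axis.

Emit:
arm_command:
  series:
    - [[0,0,0,-2,0,0,0.75],[0,0,0,-3,0,0,0.75],[0,0,0,-3,0,0,0.75],[0,0,0,-4,0,0,0.75],[0,0,0,-4,0,0,0.75],[0,0,0,0,0,0,0.75]]

```text
time: 17.75
tool_pos: [0.3626, 0.3436, 0.1908]
tcp_rot: [-0.174, 1.011, 0.337]
wrist_force: [1.2, 1.0, -0.0]
width: 0.754
```

```bash
python3 - <<'E'
from h import *
save('side','s5'); save('wrist','w15')
p,d,i=load('s5'); cv2.imwrite('pics/c10.png',cv2.resize(p[200:420,240:440],None,fx=3,fy=2.7,interpolation=cv2.INTER_CUBIC))
M=tilt(0)
hh=handle(1.1)
rows(handle(1.0)-ex*.09+ez*.07,M,.8,ms=4)
E
```

```text
N 8 state [0.3622 0.3421 0.1862] wf [ 0.75 -0.43  0.08] w 0.751 t 17.85 rem [ 135.3 -249.6  126.3] 0.735
[[0.06, 0.07, -0.02, -1.1, -3.5, 1.2, 0.8], [0.06, 0.07, -0.02, -1.2, -3.4, 1.4, 0.8], [0.06, 0.07, -0.02, -1.2, -3.4, 1.5, 0.8], [0.06, 0.06, -0.02, -1.2, -3.3, 1.6, 0.8], [0.06, 0.07, -0.02, -1.3, -3.3, 1.7, 0.8], [0.06, 0.06, -0.01, -1.3, -3.2, 1.9, 0.8], [0.06, 0.07, -0.02, -1.4, -3.0, 1.9, 0.8], [0.06, 0.06, -0.01, -1.5, -3.0, 2.1, 0.8]]
[ 0.88 -0.34  2.37 -0.42  0.67 -0.78]
```

View pics/c10.png

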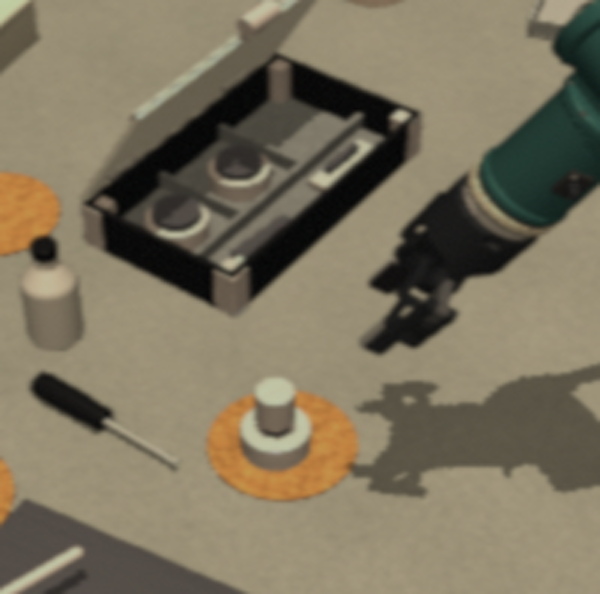

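View pics/w15.png

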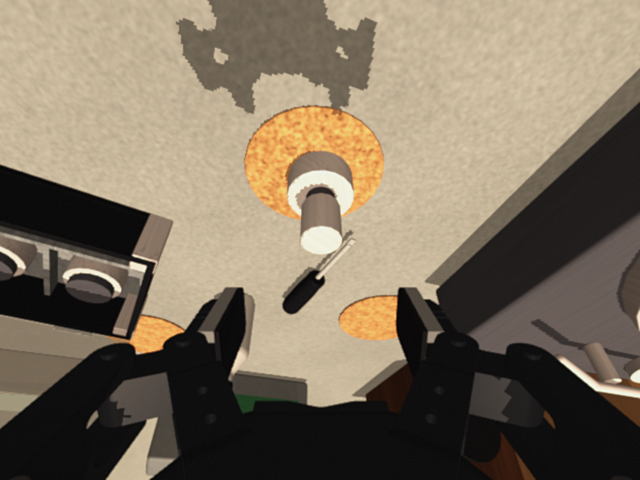

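Emit:
arm_command:
  series:
    - [[0.06,0.07,-0.02,-1.5,-3.5,1.2,0.8],[0.06,0.07,-0.02,-1.5,-3.4,1.4,0.8],[0.06,0.07,-0.02,-1.4,-3.4,1.5,0.8],[0.06,0.06,-0.02,-1.4,-3.3,1.6,0.8],[0.06,0.07,-0.02,-1.4,-3.3,1.7,0.8],[0.06,0.06,-0.01,-1.4,-3.2,1.9,0.8],[0.06,0.07,-0.02,-1.4,-3.0,1.9,0.8],[0.06,0.06,-0.01,-1.5,-2.0,2.1,0.8],[0,0,0,0,0,0,0.8]]

```text
time: 18.75
tool_pos: [0.4964, 0.0873, 0.3071]
tcp_rot: [0.104, 1.611, -0.134]
wrist_force: [-0.8, -0.2, -1.2]
width: 0.802
```

```bash
python3 - <<'E'
from h import *
save('wrist','w16')
save('top','t5')
p,d,i=load('w16')
print(proj(i,handle(1.1)),proj(i,handle(1.0)))
rows(handle(1.09)+ez*.05,tilt(0),.8,ms=4)
E
```

```text
[331.47866257 420.98767617] [331.25993515 385.88316089]
N 3 state [0.4927 0.0893 0.305 ] wf [-0.63  0.56 -0.56] w 0.8 t 18.85 rem [110.6 -11.6  -3. ] 0.051
[[-0.0, -0.02, 0.01, -0.1, 0.2, 3.7, 0.8], [-0.0, -0.01, 0.01, 0.0, 0.1, 3.7, 0.8], [-0.01, -0.02, 0.0, 0.1, 0.2, 3.7, 0.8]]
[ 0.14 -0.07  1.84 -0.01  1.43 -1.29]
```

View pics/w16.png

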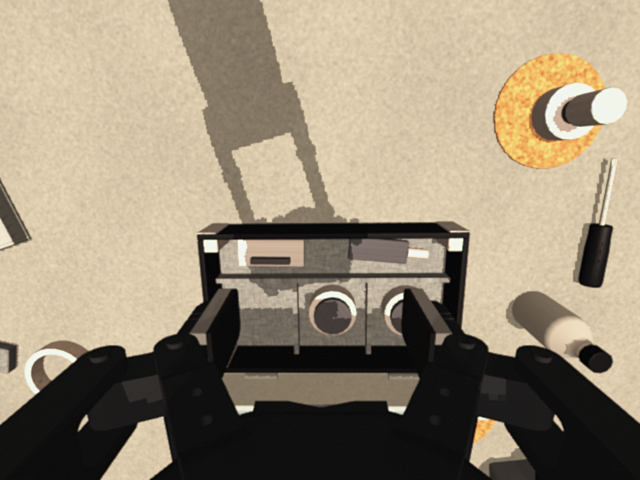

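Emit:
arm_command:
  series:
    - [[0,-0.02,0.01,-0.1,0.2,3.7,0.8],[0,-0.01,0.01,0,0.1,3.7,0.8],[0,-0.02,0,0.1,0.2,3.4,0.8],[0,0,0,0,0,0,0.8],[0,0,0,0,0,0,0.8]]

```text
time: 19.35
tool_pos: [0.5958, 0.0824, 0.2907]
tcp_rot: [0.108, 1.577, -0.112]
wrist_force: [-0.1, 0.1, -0.7]
width: 0.795
```

```bash
python3 - <<'E'
from h import *
save('side','s6')
rows(handle(1.09)+ez*G,tilt(0),.8,ms=2)
p,d,i=load('s6'); cv2.imwrite('pics/c11.png',cv2.resize(p[130:300,250:420],None,fx=3.5,fy=3.5,interpolation=cv2.INTER_CUBIC))
E
```

```text
N 4 state [0.5955 0.0824 0.2905] wf [-0.41 -0.04 -0.95] w 0.803 t 19.4 rem [  7.8  -4.8 -61.5] 0.01
[[0.0, -0.0, 0.0, 1.5, -0.1, 0.2, 0.8], [0.0, -0.0, 0.0, 1.5, -0.1, 0.2, 0.8], [0.0, -0.0, 0.0, 1.6, -0.1, 0.2, 0.8], [0.0, -0.01, 0.0, 1.5, -0.0, 0.3, 0.8]]
[ 0.1   0.1   1.69 -0.    1.36 -1.33]
```

View pics/c11.png

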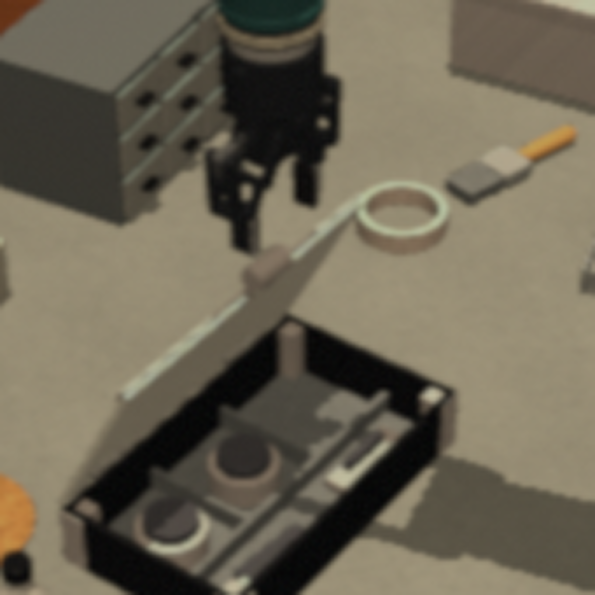

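Handle (at crop 267,270) sits between the fingers, below. Descend.

Emit:
arm_command:
  series:
    - [[0,0,0,1.3,-0.1,0.3,0.8],[0,0,0,1.5,-0.1,0.3,0.8],[0,0,0,1.5,-0.1,0.2,0.8],[0,0,0,1.0,-0.1,0.2,0.8],[0,0,0,0,0,0,0.8],[0,0,0,0,0,0,0.8]]

```text
time: 20.0
tool_pos: [0.5998, 0.078, 0.2306]
tcp_rot: [0.105, 1.582, -0.11]
wrist_force: [0.7, 0.2, 0.6]
width: 0.798
```

```bash
python3 - <<'E'
from h import *
save('wrist','w17')
rows(handle(1.09)+ez*G,tilt(0),.8,ms=2)
E
```

```text
N 1 state [0.5997 0.078  0.2306] wf [-0.44 -0.67 -0.27] w 0.803 t 20.05 rem [ 3.6 -0.3 -1.6] 0.015
[[0.0, -0.01, 0.0, 0.2, 0.0, 0.4, 0.8]]
[ 0.09  0.14  1.75 -0.    1.26 -1.35]
```

View pics/w17.png

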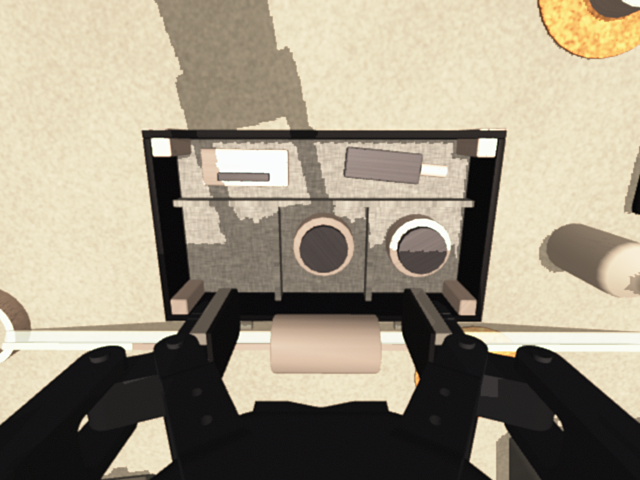

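Handle centred between the pads (325,343). Shift slightly and pinch.

Emit:
arm_command:
  series:
    - [[0,0,0,0.1,0,0.4,0.8],[0,0,0,0,0,0,0.3],[0,0,0,0,0,0,0.3],[0,0,0,0,0,0,0.3],[0,0,0,0,0,0,0.3],[0,0,0,0,0,0,0.3]]
  newtons: 20

```text
time: 20.65
tool_pos: [0.6055, 0.079, 0.2318]
tcp_rot: [0.108, 1.579, -0.107]
wrist_force: [0.5, 0.7, -0.6]
width: 0.465
```

```bash
python3 - <<'E'
from h import *
arc(.65,9)
E
```

```text
ang 1.104 r 0.2167 y 0.0016 wf [ 0.55  0.73 -0.57] w 0.465 t 20.65 z 0.2548
[[0.7, -0.2, -0.9], [0.5, 0.0, -0.9], [0.6, 0.0, -0.9], [0.7, 0.0, -0.9], [0.7, 0.1, -0.8], [0.7, -0.0, -0.8], [0.8, -0.0, -0.8], [0.8, -0.0, -0.7], [0.8, -0.0, -0.7]]
```

Emit:
arm_command:
  series:
    - [[0,0,0,0.5,0,-0.9,0.3],[0,0,0,0.5,0,-0.9,0.3],[0,0,0,0.6,0,-0.9,0.3],[0,0,0,0.7,0,-0.9,0.3],[0,0,0,0.7,0,-0.8,0.3],[0,0,0,0.7,0,-0.8,0.3],[0,0,0,0.8,0,-0.8,0.3],[0,0,0,0.8,0,-0.7,0.3],[0,0,0,0.8,0,-0.7,0.3]]

```text
time: 21.55
tool_pos: [0.5311, 0.0894, 0.1705]
tcp_rot: [0.108, 1.564, -0.107]
wrist_force: [4.2, -0.2, -0.2]
width: 0.459
```

```bash
python3 - <<'E'
from h import *
arc(.3,8)
E
```

```text
ang 0.652 r 0.2161 y 0.0016 wf [ 4.19 -0.24 -0.17] w 0.459 t 21.55 z 0.1935
[[0.8, -0.2, -0.5], [0.8, 0.0, -0.5], [0.8, 0.0, -0.5], [0.8, 0.0, -0.5], [0.9, 0.0, -0.4], [0.8, 0.0, -0.4], [0.9, 0.0, -0.4], [0.9, 0.0, -0.3]]
```

Emit:
arm_command:
  series:
    - [[0,0,0,0.8,0,-0.5,0.3],[0,0,0,0.8,0,-0.5,0.3],[0,0,0,0.8,0,-0.5,0.3],[0,0,0,0.8,0,-0.5,0.3],[0,0,0,0.9,0,-0.4,0.3],[0,0,0,0.8,0,-0.4,0.3],[0,0,0,0.9,0,-0.4,0.3],[0,0,0,0.9,0,-0.3,0.3]]

```text
time: 22.35
tool_pos: [0.4937, 0.0946, 0.0976]
tcp_rot: [0.108, 1.563, -0.107]
wrist_force: [1.5, -0.2, 1.3]
width: 0.467
```

```bash
python3 - <<'E'
from h import *
arc(.04,7)
E
```

```text
ang 0.27 r 0.2163 y 0.0015 wf [ 1.49 -0.18  1.26] w 0.467 t 22.35 z 0.1206
[[0.7, -0.1, -0.1], [0.7, -0.0, -0.1], [0.7, -0.0, -0.2], [0.7, -0.0, -0.1], [0.7, -0.0, -0.1], [0.7, -0.0, -0.1], [0.7, -0.0, -0.0]]
```

Emit:
arm_command:
  series:
    - [[0,0,0,0.7,0,-0.1,0.3],[0,0,0,0.7,0,-0.1,0.3],[0,0,0,0.7,0,-0.2,0.3],[0,0,0,0.7,0,-0.1,0.3],[0,0,0,0.7,0,-0.1,0.3],[0,0,0,0.5,0,-0.1,0.3]]

```text
time: 22.95
tool_pos: [0.4853, 0.0957, 0.0532]
tcp_rot: [0.108, 1.565, -0.107]
wrist_force: [2.3, 0.1, 2.3]
width: 0.463
```

```bash
python3 - <<'E'
from h import *
arc(.0,4)
E
```

```text
ang 0.061 r 0.2167 y 0.0015 wf [2.31 0.06 2.3 ] w 0.463 t 22.95 z 0.0762
[[0.3, -0.1, 0.1], [0.4, -0.0, 0.0], [0.3, -0.0, 0.0], [0.3, -0.0, 0.0]]
```

Emit:
arm_command:
  series:
    - [[0,0,0,0.4,0,0,0.3],[0,0,0,0.4,0,0,0.3],[0,0,0,0.3,0,0,0.3]]

```text
time: 23.25
tool_pos: [0.4846, 0.0958, 0.0409]
tcp_rot: [0.108, 1.567, -0.107]
wrist_force: [1.1, 1.5, 2.0]
width: 0.462
```

Emit:
arm_command:
  series:
    - [[0,0,0,0.3,0,0,0.3]]

```text
time: 23.35
tool_pos: [0.4847, 0.0958, 0.0381]
tcp_rot: [0.108, 1.567, -0.107]
wrist_force: [-8.8, -0.8, 30.6]
width: 0.466
```

```bash
python3 - <<'E'
from h import *
arc(.0,2)
E
```

```text
ang -0.009 r 0.2168 y 0.0015 wf [-8.8  -0.77 30.6 ] w 0.466 t 23.35 z 0.0611
[[-0.1, -0.1, 0.2], [-0.1, -0.0, -0.0]]
```

Emit:
arm_command:
  series:
    - [[0,0,0,-0.1,0,0,0.3],[0,0,0,0,0,0,0.8],[0,0,0,0,0,0,0.8],[0,0,0,0,0,0,0.8],[0,0,0,0,0,0,0.8],[0,0,0,-2,0,0,0.8],[0,0,0,-4,0,0,0.8],[0,0,0,-4,0,0,0.8],[0,0,0,-4,0,-2,0.8],[0,0,0,0,0,0,0.8]]

```text
time: 24.35
tool_pos: [0.4582, 0.0975, 0.1786]
tcp_rot: [0.106, 1.585, -0.111]
wrist_force: [1.4, -0.5, 0.8]
width: 0.796
```

Emit:
arm_command:
  series:
    - [[0,0,0,-1,-4,0,0.8],[0,0,0,-1,-4,-1,0.8],[0,0,0,-1,-4,-1,0.8],[0,0,0,0,-3,0,0.8],[0,0,0,0,0,0,0.8],[0,0,0,0,0,0,0.8]]

```text
time: 24.95
tool_pos: [0.4166, -0.0519, 0.2092]
tcp_rot: [0.103, 1.584, -0.107]
wrist_force: [-0.4, 0.7, 0.5]
width: 0.799
```

```bash
python3 - <<'E'
from h import *
save('side','s7'); save('top','t7'); save('wrist','w20')
ang()
p,d,i=load('s7'); cv2.imwrite('pics/c12.png',cv2.resize(p[180:420,240:440],None,fx=3.2,fy=2.5,interpolation=cv2.INTER_CUBIC))
p,d,i=load('t7'); cv2.imwrite('pics/c13.png',cv2.resize(p[190:350,170:380],None,fx=3.7,fy=3.7,interpolation=cv2.INTER_CUBIC))
E
```

```text
ang 0.565 r 0.3147 y -0.1533 wf [ 1.2  -0.01 -0.46] w 0.801 t 25.1 z 0.2321
```

View pics/c12.png

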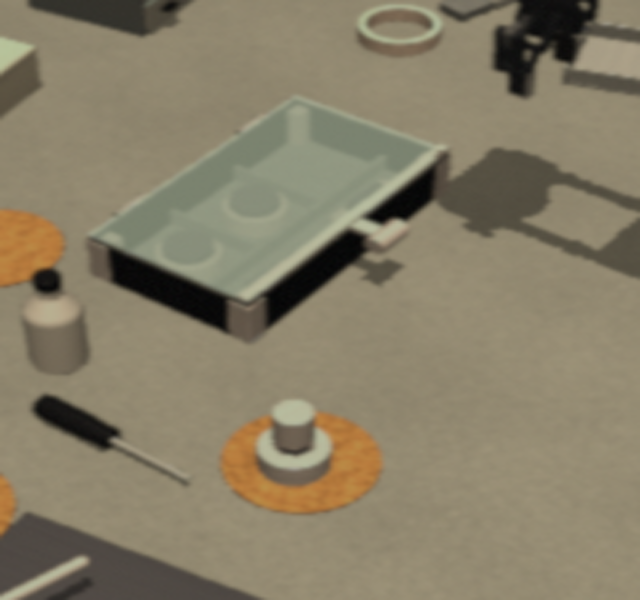

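View pics/c13.png

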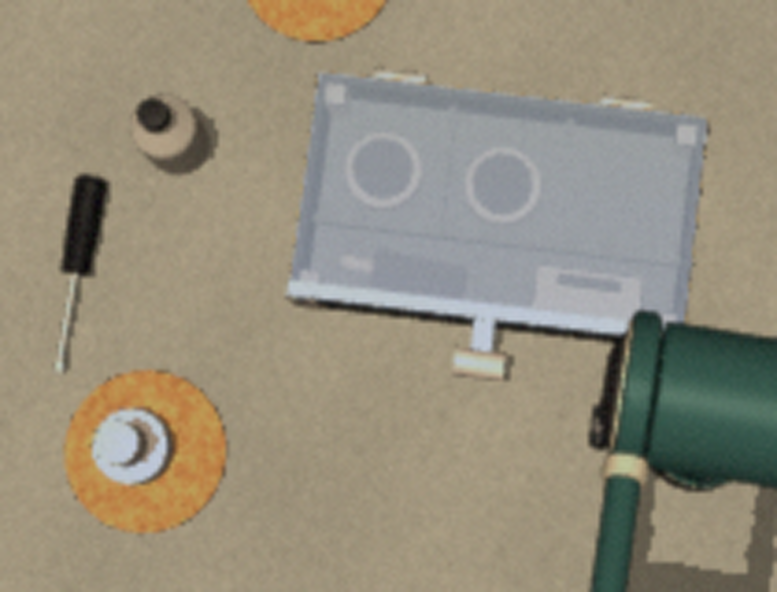

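```bash
python3 - <<'E'
from h import *
p,d,i=load('t7')
f=plane(i,170+132/3.7,190+446/3.7,.034); t=plane(i,170+117/3.7,190+443/3.7,.086); m=plane(i,170+146/3.7,190+452/3.7,.004)
print(f,t,m,np.hypot(*(f-m)[:2]))
print('handle',pt(i,d,170+480/3.7,190+365/3.7),handle(0))
p,d,i=load('s7')
for c in [(250,200),(380,235)]: print(pt(i,d,240+c[0]/3.2,180+c[1]/2.5))
ss=bot.read_state(); print(ss['joint_vel'].round(3))
E
```

```text
[0.43168973 0.3688933  0.034     ] [0.43154244 0.37073151 0.086     ] [0.42823004 0.36321153 0.004     ] 0.006652210682387559
handle [0.48603213 0.09380189 0.08023427] [0.486223   0.09414289 0.063     ]
[0.62128289 0.10051732 0.06292502]
[0.48871941 0.10293283 0.06939654]
[ 0.011  0.001 -0.004 -0.001  0.001 -0.002]
```

```bash
python3 -c "
from workcell import bot
print(bot.finish_job())"
```

```text
the job is handed in; nothing more can be done
None
```

The clamp is out of the case and standing on the cork mat, and the lid is shut. I handed the job in at about 25 s; it reports no verdict.

**What I did**
- I pinched the lid handle by its ends and swung the lid down until it bound at about 0.52 rad, with roughly 11 N at the wrist. Then I swung it back up to its stop, about 1.1 rad.
- Reaching in tilted, I lifted the record clamp from the right-hand back pocket and stood it on the mat nearest the robot.
- I swung the lid down through its whole arc at about 0.5 rad/s until it met the rim, with about 31 N at the final touch, then let go and backed away.

**Last checks**
- **Clamp:** it is upright and about 7 mm from the mat centre. Its foot and top line up within 2 mm in the top view.
- **Lid:** the last handle position works out to about 0 rad. The side view shows the lid flat on the rim.
- **Other pieces:** the pictures show the weights, gauge and headshell in their places. I checked this by eye and did not measure each one.
- **Robot:** the arm is clear of everything.

**Disagreements**
- The fingertips stood about 6 to 18 mm behind the TCP, not 22 mm ahead of it as the text says. My first pinch closed just above the handle because of this. I measured the offset from the wrist depth image and used it for every later grasp.
- Depth readings of the shut handle's top differed between views: 80 mm from the top camera and 69 mm from the side camera, where 74 mm was expected. I relied on the felt stop instead.

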